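# Load the pastry vitrine

### The job

Crank the display shelf fully out of the glass vitrine, carry every tart from the marble slab onto the shelf with the lifter slid under its footed board, then crank the shelf fully home with the tarts on it. Never touch the tarts or their boards with the gripper, leave the lifter lying flat in the middle of the blue mat, and do not disturb the jar, shaker and bowl on the counter.

Things in the scene. Friction and masses are not known exactly. Their poses are not given: they have to be found in the camera images.
- deck_corner (a point): The corner of the white display shelf's top nearest the robot and the crank; moves with it. From here the shelf reaches 200 mm in x (away from the robot) and 360 mm in -y (y points to the crank); 15 mm thick, top 50 mm above the counter. Axes as the vitrine's. Steel lips 8 mm high, 4 mm thick stand along the far (+x) edge and both ends; the near (-x) edge, facing the robot, is open.
- deck (a joint): Travel of the display shelf in m: 0 = fully home under the glass hood, 0.365 = fully cranked out (towards +y, in the open). It moves only with the crank: 29 mm of shelf travel per radian of crank, 0.365 m for the two full turns, and stays where it is left.
- crank (a joint): Angle of the hand crank in rad: 0 at one stop (shelf home), 12.57 at the other stop (shelf out), two full turns. It grows anticlockwise seen from above. Light to turn (about 0.1 N m), stays where it is left.
- crank_axis (a point): Point on the crank's upright axis, at the height of the top of its red grip (140 mm above the counter). The crank sits on a grey gearbox 90 x 85 x 70 mm at the +y end of the shelf.
- crank_grip (a point): Top centre of the crank's red grip, 55 mm from the axis, 140 mm above the counter: an upright flat block fixed to the steel crank arm (it does not spin), 30 mm along the arm (point x, pointing away from the axis), 14 mm across it (point y), 52 mm tall. The arm's top is 88 mm above the counter, the hub's 95 mm.
- vitrine: The display vitrine, fixed: steel plinth, gearbox and glass hood. Origin on the counter under the middle of the shelf when it is fully out; x away from the robot, y towards the crank. The glass hood, 250 mm wide in x (from -125 to 125 mm), 243 mm high, covers y from -575 to -195 mm and is open at its +y end.
- slab: White marble slab, fixed, 200 x 440 mm (x by y), 12 mm thick, on which the tarts wait. Origin at the centre of its underside.
- mat: Blue plastic mat, fixed, 130 x 240 mm (x by y), 3 mm thick: the resting place of the lifter. Origin at the centre of its underside.
- lifter: Cake lifter, 240 g: flat steel blade 175 x 56 mm, 3 mm thick, with an upright black handle 28 mm (along the blade) x 32 mm (across it), its top 78 mm above the blade's underside. Origin on the underside, below the handle's centre; x points along the blade to its tip, 155 mm from the origin (the other end is at -20 mm); z up.
- lifter_mid (a point): Middle of the underside of the lifter's blade, 67.5 mm ahead (+x) of the lifter's origin.
- shaker: Glass shaker with steel cap, 54 mm across, 110 mm tall; a bystander. Origin at the centre of its underside.
- jam: Amber jam jar with brass cap, 68 mm across, 90 mm tall; a bystander. Origin at the centre of its underside.
- bowl: White bowl, 110 mm across, 45 mm tall; a bystander. Origin at the centre of its underside.
- tart_red: Tart, red berries on top, 80 mm across, 51 mm tall in all, fixed to a dark square board 96 x 96 mm, 5 mm thick, on four corner feet 12 mm square and 12 mm tall: the gap under the board, 12 mm high and 72 mm wide between feet, is open on all four sides. About 220 g. Origin at the centre of the underside of the feet; x, y along the board's sides, z up. May be absent.
- tart_gold: Tart, golden apricot pieces on top, 80 mm across, 51 mm tall in all, fixed to a dark square board 96 x 96 mm, 5 mm thick, on four corner feet 12 mm square and 12 mm tall: the gap under the board, 12 mm high and 72 mm wide between feet, is open on all four sides. About 220 g. Origin at the centre of the underside of the feet; x, y along the board's sides, z up. May be absent.
- tart_blue: Tart, dark blue-violet berries on top, 80 mm across, 51 mm tall in all, fixed to a dark square board 96 x 96 mm, 5 mm thick, on four corner feet 12 mm square and 12 mm tall: the gap under the board, 12 mm high and 72 mm wide between feet, is open on all four sides. About 220 g. Origin at the centre of the underside of the feet; x, y along the board's sides, z up. May be absent.
There are look-alikes about, which are no part of the job. Leave any green look-alike of the tart_blue alone.

How it is judged:
On the way, in this order (a step that is already met when the one before it is completed fails the run):
1. the shelf is cranked fully out (value of joint deck above 0.353 m), for 0.2 s.
2. every tart stands on the shelf, off the lifter (x of tart_red in the frame of deck_corner between 0.045 and 0.155 m and y of tart_red in the frame of deck_corner between -0.315 and -0.045 m and z of tart_red in the frame of deck_corner between -0.006 and 0.006 m and angle between each of tart_red, tart_gold, tart_blue's own z axis and vertical below 0.08 rad and contact force between lifter and tart_red below 0.1 N and linear speed of each of tart_red, tart_gold, tart_blue below 0.03 m/s and x of tart_gold in the frame of deck_corner between 0.045 and 0.155 m and y of tart_gold in the frame of deck_corner between -0.315 and -0.045 m and z of tart_gold in the frame of deck_corner between -0.006 and 0.006 m and contact force between lifter and tart_gold below 0.1 N and x of tart_blue in the frame of deck_corner between 0.045 and 0.155 m and y of tart_blue in the frame of deck_corner between -0.315 and -0.045 m and z of tart_blue in the frame of deck_corner between -0.006 and 0.006 m and contact force between lifter and tart_blue below 0.1 N and value of joint deck above 0.3 m), for 0.3 s.
3. the shelf is cranked fully home (value of joint deck below 0.012 m), for 0.2 s.
At the end, for the whole second after the job is handed in: The shelf is home (within 12 mm); every tart present stands upright with all feet on the shelf (centre within 55 mm of the shelf's middle in x and 135 mm in y); the lifter lies flat on the mat, the middle of its blade within 50 mm of the mat's centre; all at rest (value of joint deck below 0.012 m and x of tart_red in the frame of deck_corner between 0.045 and 0.155 m and y of tart_red in the frame of deck_corner between -0.315 and -0.045 m and z of tart_red in the frame of deck_corner between -0.006 and 0.006 m and angle between each of tart_red, tart_gold, tart_blue, lifter's own z axis and vertical below 0.08 rad and linear speed of each of tart_red, tart_gold, tart_blue, lifter below 0.03 m/s and x of tart_gold in the frame of deck_corner between 0.045 and 0.155 m and y of tart_gold in the frame of deck_corner between -0.315 and -0.045 m and z of tart_gold in the frame of deck_corner between -0.006 and 0.006 m and x of tart_blue in the frame of deck_corner between 0.045 and 0.155 m and y of tart_blue in the frame of deck_corner between -0.315 and -0.045 m and z of tart_blue in the frame of deck_corner between -0.006 and 0.006 m and horizontal distance between lifter_mid and mat below 0.05 m and z of lifter in the frame of mat below 0.01 m); the robot touches nothing.
It fails at once if a tart or its board is touched by the gripper or arm (contact force between any of the fingers, the arm and tart_red above 0.5 N or contact force between any of the fingers, the arm and tart_gold above 0.5 N or contact force between any of the fingers, the arm and tart_blue above 0.5 N).
It fails at once if a bystander is moved more than 30 mm (distance of any of shaker, jam, bowl from where it was at the start of the episode above 0.03 m).
Of tart_red, tart_gold, tart_blue only 2 to 3 are there at a start; the rules pass over those that are not, and their reading is None.
At some moment in a run one of tart_red, tart_gold, tart_blue, lifter may be knocked a few centimetres aside while the robot is not near it.
It also fails if it takes over 210 s, if anything falls off the work surface, if the arm or the gripper's body presses on something with over 40 N, if the wrist force passes 120 N, or if a joint passes its speed limit or range.

### The arm

A 6-joint arm with a two-finger parallel gripper is mounted at the origin on the work surface. World frame = base frame: x ahead of the robot, y to its left, z up, the work surface at z = 0. Lengths are in m, angles in rad, forces in N, time in s.
With the tool pointing down it reaches from about 0.425 to 0.95 m from the base axis. Payload 3.5 kg.
Tool frame: the origin (TCP) lies at the very end of the fingers, on their centre line; the grasp point (between the pads) lies 19 mm behind it; z points along the fingers, y is the line along which they close (so a half turn about z gives the same grasp; the last joint's range is limited). The gripper opens to 85 mm and grips with 20 to 120 N. Pads are 22 mm wide; open, the fingers measure 114 mm over their backs; the gripper's body (76 mm by 85 mm) begins 54 mm behind the grasp point. The pads swing forward as they close: fully open they stand 13 mm farther back than shut.
Start: joints at [-1.328, 0.286, 1.577, -0, 1.279, -0.15], TCP at [0.258, -0.624, 0.231] pointing down, gripper open.
Joint ranges: [-2.77, 2.77], [-0.9, 2.22], [0.21, 2.48], [-1.53, 4.67], [0.24, 2.81], [-2.84, 2.84]. Speed limits (rad/s): [2.79, 2.79, 3.14, 3.14, 3.14, 3.14].

### API

Orientations are given as a 3x3 rotation matrix whose columns are the frame's x, y, z axes.
In Python, from workcell import read_state, read_camera, camera_params, close_job gives the robot as it stands. The module is installed in compiled form; this text tells all that it offers.
- The arm moves only by the tool servo_tool, never from a script. Its argument "steps" is text: rows parted by semicolons, each of 7 numbers parted by spaces: the opening, from 0 (shut) to 1 (fully open), then the shift along the tool's x, y, z in cm, then the turn, a rotation vector about the tool's x, y, z in rad. A call has 1 to 12 rows; each row shifts and turns the commanded pose from where the row before left it, along the tool's axes as they then stand; what a row does not reach is not made up. A row lasts 1/12 s, in which the tool goes at most 41.7 mm and 7.16 degrees, less where a joint would pass 70% of its speed; a pose out of reach is approached as far as the arm can. A call is refused whole if a number of a shift passes 4.17 or a number of a turn 0.125, either way. A call with a gripper value outside its range is refused whole. The fingers move at their own pace and stop on an object; the grip force is fixed at half the most. Time passes only in rows, so rows that do not move let the fingers close. It gives the time, the measured TCP pose, the force, the opening and the grip force at its end, in the units of the state.
- read_state(): the state, without advancing time (a new reading comes with each control period).
- read_camera(name): name is "scene" or "top"; returns (picture, depth): 480x640x3 uint8, red, green, blue; 480x640 float32, m along the optical axis (not along the pixel's ray), 0 where there is no reading.
- camera_params(name): a dict with "camera_matrix" (3x3 intrinsics, pixels), "origin" and "rotation" of the camera in the world. Camera axes: x right, y down, z forward; pixel columns grow to the right and rows downward; lengths in m; the calibration is good to about 2 mm. A picture is of the moment at which its call begins. camera_params takes no time and is no camera call.
- close_job(): hands the job in; it is judged then, once.
The state is a dict: "t": time; "joint_pos": joint angles; "qvel": joint speeds; "effort": joint torques, N m; "ee_pos": TCP position; "tool_rot": TCP orientation; "force": force on the tool from outside, world axes, zero at the start; "wrist_torque": the same for the moment, N m; "gripper_width": opening from 0.0 (shut) to 1.0 (fully open); "grasp_force": force on a finger pad.
Only numpy, scipy, OpenCV 4.12 (cv2) and the standard library are available. Lean on these libraries where they do the work, as an engineer would, in place of code of your own. Each camera call takes 0.05 s, during which the arm holds its last target. There are 200 camera calls.

## Working session

There is one attempt and no reset: what is moved stays moved. The work goes in short steps, Python scripts to look and compute and a tool call to move; the robot and the scene stay as the last step left them, time stands still between calls to the robot, and variables do not carry over. Pictures are saved under pics/ and viewed, at most 14 in all, crops included, and the job is handed in when it is done.

Besides the shell and the picture viewer there is one more tool, called after "Emit:" as name(argument=value, ...), one argument or row to a line, values as JSON. servo_tool: Moves the arm, as the interface text tells. Its arguments: {"type":"object","properties":{"steps":{"type":"string"}},"required":["steps"]}

```bash
mkdir -p pics
cat > h.py <<'E'
import numpy as np, cv2
from workcell import *
def cam(n):
    p=camera_params(n); return np.array(p["camera_matrix"]),np.array(p["origin"]),np.array(p["rotation"])
def ray(n,u,v,z):
    K,o,R=cam(n); d=R@np.linalg.solve(K,[u,v,1.]); s=(z-o[2])/d[2]; return o+s*d
def cloud(n,depth):
    K,o,R=cam(n); v,u=np.mgrid[:480,:640]; P=np.stack([u,v,np.ones_like(u)],-1)@np.linalg.inv(K).T*depth[...,None]
    return P@R.T+o
def save(n,img): cv2.imwrite(f"pics/{n}.png",cv2.cvtColor(img,cv2.COLOR_RGB2BGR))
E
python3 - <<'E'
from h import *
for n in("scene","top"):
    im,d=read_camera(n); save(n+"0",im); np.savez(n+"0.npz",im=im,d=d); K,o,R=cam(n); print(n,K.round(1).tolist(),o.round(3),R.round(3).tolist())
s=read_state(); print(s["t"],s["ee_pos"],s["tool_rot"])
E
```

```text
scene [[497.0, 0.0, 323.6], [0.0, 497.0, 237.4], [0.0, 0.0, 1.0]] [1.132 0.53  0.759] [[-0.618, 0.501, -0.606], [0.786, 0.37, -0.495], [-0.024, -0.783, -0.622]]
top [[596.2, 0.0, 326.9], [0.0, 596.2, 227.3], [0.0, 0.0, 1.0]] [0.278 0.033 1.736] [[0.025, -0.992, 0.127], [-0.999, -0.028, -0.019], [0.022, -0.126, -0.992]]
0.1 [ 0.2582335  -0.62299497  0.23004264] [[ 9.23832169e-01  3.82797341e-01 -5.64215062e-04]
 [ 3.82797644e-01 -9.23829765e-01  2.12830658e-03]
 [ 2.93471431e-04 -2.18217828e-03 -9.99997576e-01]]
```

View pics/top0.png

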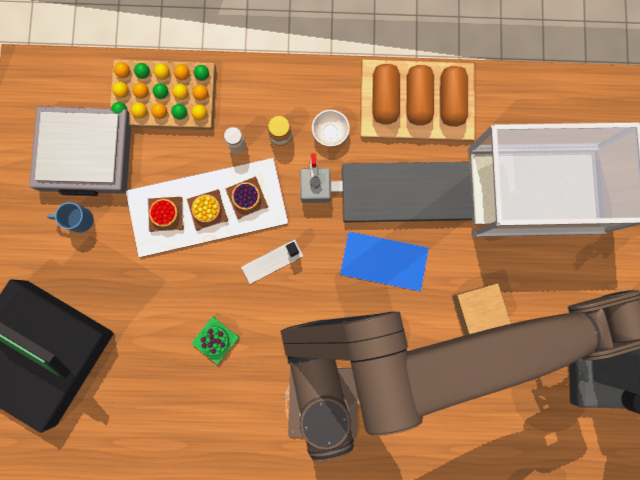

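View pics/scene0.png

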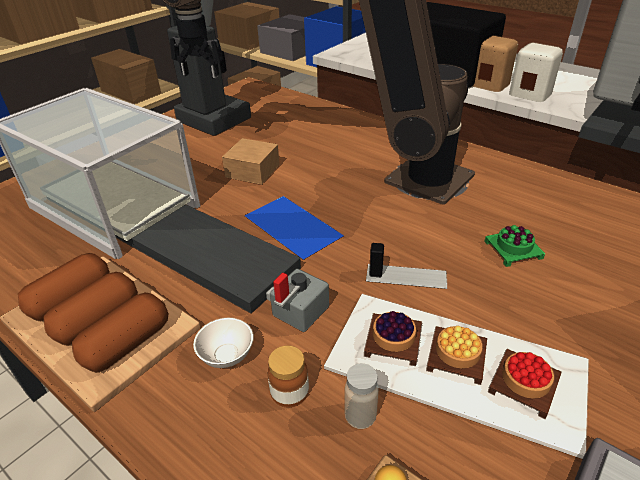

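Top view: three tarts on the slab at (163,213) red, (206,208) gold and (246,196) blue. The green look-alike is at (215,340), on its own board off the slab. The lifter has its handle at (293,249) and its tip near (247,276). The mat is at (384,262), the crank axis at (316,183) and the red grip at (313,160), pointing +x. The shaker, jam jar and bowl are at (234,137), (279,130) and (331,128). Other things that could be confused are the fruit tray at (160,93) and the blue mug at (70,217).

```bash
cat > meas.py <<'E'
from h import *
def rect(P,name):
    (c,wh,a)=cv2.minAreaRect((P[:,:2]*1000).astype(np.float32)); print(name,"c",np.round(c,1),"wh",np.round(wh,1),"ang",round(a,1),"n",len(P),"z",P[:,2].mean().round(4),P[:,2].std().round(4))
    return c,wh,a
if __name__=="__main__":
    for n in("top","scene"):
        f=np.load(n+"0.npz"); im,d=f["im"],f["d"]; P=cloud(n,d); hsv=cv2.cvtColor(im,cv2.COLOR_RGB2HSV); H,S,V=[hsv[...,i].astype(int) for i in range(3)]
        print("==",n); ok=d>0
        X=P[...,0];Y=P[...,1];Z=P[...,2]
        rect(P[ok&(H>100)&(H<120)&(S>150)&(Y<0.05)&(Y>-.4)&(X>.3)&(X<.65)&(Z<.02)],"mat")
        red=ok&((H<5)|(H>175))&(S>180)&(V>100)
        rect(P[red&(abs(Y-.05)<.12)&(Z>.08)],"grip")
        rect(P[red&(Y>.3)&(X>.4)&(X<.7)],"redberries")
        pts=P[ok&(abs(X-.55)<.12)&(Y>.1)&(Y<.7)&(Z>.008)&(Z<.016)]; rect(pts,"slab")
        B=ok&(Z>.026)&(Z<.033)&(abs(X-.55)<.15)&(Y>.15)&(Y<.65)
        m=cv2.morphologyEx(B.astype(np.uint8),cv2.MORPH_OPEN,np.ones((2,2)))
        k,l,st,ce=cv2.connectedComponentsWithStats(m)
        for i in range(1,k):
            if st[i,4]>60: rect(P[l==i],"board px%s"%ce[i].round())
        low=ok&(X>.3)&(X<.55)&(Y>0)&(Y<.3)
        rect(P[low&(Z>.07)&(Z<.085)],"handletop")
        rect(P[low&(S<60)&(V>120)&(Z<.008)],"blade")
        rect(P[ok&(abs(Y-.07)<.09)&(abs(X-.6)<.12)&(Z>.066)&(Z<.074)],"gearbox top")
        rect(P[ok&(abs(Y-.07)<.09)&(abs(X-.6)<.12)&(Z>.132)&(Z<.145)],"grip top")
        rect(P[ok&(abs(Y-.07)<.09)&(abs(X-.6)<.12)&(Z>.092)&(Z<.098)],"hub")
        rect(P[ok&(Y<0)&(Y>-.5)&(X>.5)&(X<.8)&(Z>.02)&(Z<.048)],"plinth")
E
python3 meas.py
```

```text
== top
mat c [ 405.3 -169.1] wh [238.1 128.4] ang 80.1 n 3530 z 0.0041 0.0043
grip c [669.6  45.6] wh [28.7 10.9] ang 9.4 n 51 z 0.1369 0.0082
redberries c [522.8 468.8] wh [65.  65.4] ang 39.6 n 436 z 0.0604 0.005
slab c [550.  400.2] wh [239.6 598.5] ang 0.0 n 4485 z 0.0121 0.0022
handletop c [427.9 100.7] wh [32.8 27.5] ang 28.3 n 110 z 0.0778 0.0034
blade c [471.7 192.7] wh [229.4 186.4] ang 27.1 n 965 z 0.0031 0.0034
gearbox top c [615.4  40.6] wh [90.5 82.8] ang 1.8 n 510 z 0.0703 0.0021
grip top c [669.7  47.8] wh [28.3 13.7] ang 1.9 n 48 z 0.1396 0.0029
hub c [639.4  42.4] wh [77.7 25.7] ang 4.0 n 71 z 0.0951 0.0017
plinth c [ 651.4 -241.2] wh [480.3 296.9] ang 90.0 n 8851 z 0.0354 0.0058
== scene
mat c [ 403.6 -167. ] wh [244.8 131.6] ang 79.9 n 2936 z 0.004 0.0015
grip c [669.5  47.1] wh [32.  14.7] ang 7.8 n 318 z 0.123 0.0151
redberries c [522.2 469.4] wh [69.3 68.9] ang 13.9 n 1151 z 0.0596 0.0028
slab c [550.1 345.6] wh [238.  487.4] ang 0.7 n 13528 z 0.0126 0.0013
board px[394. 345.] c [833.3 353.6] wh [689.2  95.8] ang 23.8 n 795 z 0.0306 0.0371
board px[457. 361.] c [801.5 444.1] wh [681.   97.4] ang 19.1 n 874 z 0.033 0.0554
board px[525. 389.] c [796.9 496.1] wh [673.8  96.5] ang 5.0 n 1024 z 0.0311 0.0399
handletop c [428.3 100.3] wh [37.5 27.6] ang 32.7 n 157 z 0.0772 0.0027
blade c [394.3 158.8] wh [ 59.9 174.4] ang 29.7 n 1190 z 0.0037 0.0014
gearbox top c [616.2  41.3] wh [90.7 84.8] ang 3.8 n 773 z 0.0703 0.0015
grip top c [669.3  47.2] wh [31.3 14.9] ang 3.1 n 125 z 0.1388 0.0027
hub c [642.2  40. ] wh [31.4 85. ] ang 89.5 n 178 z 0.0953 0.0014
plinth c [ 653.2 -248.1] wh [502. 291.] ang 87.9 n 10305 z 0.0345 0.0052
```

```bash
cat > tarts.py <<'E'
from h import *
from meas import rect
def tarts(n,im,d,zb=.029,reg=(.4,.7,.15,.65)):
    P=cloud(n,d); X,Y,Z=P[...,0],P[...,1],P[...,2]
    hsv=cv2.cvtColor(im,cv2.COLOR_RGB2HSV).astype(int); S,V=hsv[...,1],hsv[...,2]
    B=(d>0)&(abs(Z-zb)<.005)&(X>reg[0])&(X<reg[1])&(Y>reg[2])&(Y<reg[3])&(V<110)
    m=cv2.dilate(B.astype(np.uint8),np.ones((3,3)))
    k,l,st,ce=cv2.connectedComponentsWithStats(m)
    for i in range(1,k):
        if st[i,4]>60: rect(P[(l==i)&B],n+" board px%s"%ce[i].round())
if __name__=="__main__":
    for n in("top","scene"):
        f=np.load(n+"0.npz"); tarts(n,f["im"],f["d"])
        im,d=f["im"],f["d"];P=cloud(n,d);X,Y,Z=P[...,0],P[...,1],P[...,2]
        S=cv2.cvtColor(im,cv2.COLOR_RGB2HSV)[...,1]
        rect(P[(d>0)&(abs(Z-.012)<.0035)&(S<40)&(X>.4)&(X<.72)&(Y>.1)&(Y<.65)],"slab")
        V=im.max(2)
        m=(d>0)&(V<90)&(abs(Z-.035)<.008)&(X>.5)&(X<.8)&(Y<-.01)&(Y>-.35)
        rect(P[m],"plinth")
        for s in(1,-1):  # edges
            ys=np.arange(-.3,-.05,.01); e=[ (np.percentile(s*X[m&(abs(Y-y)<.006)],97)*s) for y in ys]; print(s,np.polyfit(ys,e,1).round(4))
    c=cv2.cvtColor(np.load("scene0.npz")["im"],cv2.COLOR_RGB2BGR)[250:430,340:620]; cv2.imwrite("pics/crop0.png",cv2.resize(c,None,fx=2.8,fy=2.8))
E
python3 tarts.py
```

```text
top board px[122. 178.] c [631.4 595.6] wh [ 45.1 124.5] ang 67.3 n 56 z 0.0286 0.0029
top board px[248. 209.] c [544.2 228. ] wh [35.4 75.9] ang 18.1 n 89 z 0.0292 0.0024
top board px[170. 223.] c [497.8 452.5] wh [45.8 84.6] ang 36.7 n 93 z 0.0294 0.0026
top board px[210. 221.] c [507.8 338.3] wh [30.3 74.9] ang 24.3 n 77 z 0.0294 0.0023
slab c [559.7 348.5] wh [492.4 317.1] ang 89.8 n 3881 z 0.0122 0.0019
plinth c [ 526.2 -186.5] wh [315.4  84.6] ang 76.8 n 139 z 0.0336 0.0034
1 [-0.0468  0.5146]
-1 [-0.0449  0.5131]
scene board px[393. 343.] c [577.  238.1] wh [97.2 95.9] ang 23.9 n 778 z 0.0294 0.0016
scene board px[457. 359.] c [537.3 350.1] wh [99.1 95.7] ang 18.7 n 838 z 0.0294 0.0015
scene board px[523. 387.] c [522.6 469.3] wh [99.5 95.9] ang 4.9 n 1037 z 0.0294 0.0015
scene board px[582. 463.] c [616.9 589.7] wh [ 0.4 61.9] ang 89.7 n 22 z 0.0284 0.003
slab c [520.6 347.3] wh [291.4 455.2] ang 10.0 n 13930 z 0.0126 0.0013
plinth c [ 605.7 -195.9] wh [173.4 316. ] ang 2.7 n 6921 z 0.0358 0.0018
1 [-0.0454  0.6805]
-1 [-0.0518  0.5181]
```

View pics/crop0.png

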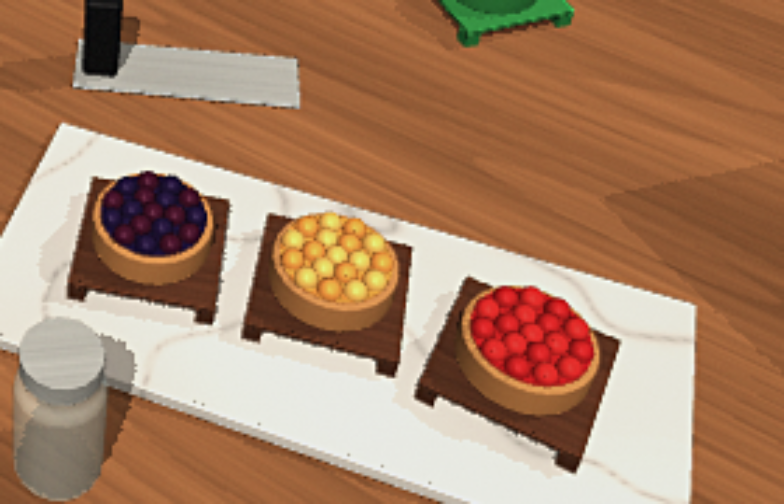

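The crop confirms the picks: blue, gold and red tarts on dark footed boards on the slab. The green decoy is off the slab and stays untouched.

Next I shut the gripper, turn the tool to yaw 0 and travel to the crank.

Emit:
servo_tool(
  steps="0 0 0 -2 0 0 0.098;0 0 0 -2 0 0 0.098;0 0 0 -2 0 0 0.098;0 0 0 -2 0 0 0.098;0 1.7 -3.7 0 0 0 0;0 1.7 -3.7 0 0 0 0;0 1.7 -3.7 0 0 0 0;0 1.7 -3.7 0 0 0 0;0 1.7 -3.7 0 0 0 0;0 1.7 -3.7 0 0 0 0;0 1.7 -3.7 0 0 0 0;0 1.7 -3.7 0 0 0 0",
)

```text
t: 1.1
ee_pos: [0.3944, -0.3254, 0.3108]
tool_rot: [[1.0, 0.0, -0.0], [0.0, -1.0, 0.001], [-0.0, -0.001, -1.0]]
force: [0.4, 0.2, -0.5]
gripper_width: 0.001
grasp_force: 0.0
```

Emit:
servo_tool(
  steps="0 1.7 -3.7 0 0 0 0;0 1.7 -3.7 0 0 0 0;0 1.7 -3.7 0 0 0 0;0 1.7 -3.7 0 0 0 0;0 1.7 -3.7 0 0 0 0;0 1.7 -3.7 0 0 0 0;0 3 -1 0 0 0 0;0 3 -1 0 0 0 0;0 3 -1 0 0 0 0;0 3 -1 0 0 0 0;0 0 0 0 0 0 0",
)

```text
t: 2.02
ee_pos: [0.619, -0.0634, 0.3089]
tool_rot: [[1.0, 0.003, -0.001], [0.003, -1.0, 0.002], [-0.001, -0.002, -1.0]]
force: [-1.1, -0.6, -0.6]
gripper_width: 0.004
grasp_force: 0.0
```

Emit:
servo_tool(
  steps="0 2.6 -2.6 0 0 0 0;0 2.6 -2.6 0 0 0 0;0 0 -2.6 2 0 0 0;0 0 0 4 0 0 0;0 0 0 4 0 0 0;0 0 0 4 0 0 0;0 0 0 4 0 0 0;0 0 0 2.1 0 0 0;0 0 0 0 0 0 0",
)

```text
t: 2.77
ee_pos: [0.6623, 0.0131, 0.1021]
tool_rot: [[1.0, 0.001, -0.015], [0.001, -1.0, 0.002], [-0.015, -0.002, -1.0]]
force: [-0.6, 0.1, -1.5]
gripper_width: -0.002
grasp_force: 0.0
```

```bash
cat > crank.py <<'E'
from h import *
import sys
A=np.array([.615,.043]); yaw=.047
def pos(th,off,R=.055):
    a=th+yaw; r=np.array([np.cos(a),np.sin(a)]); t=np.array([-r[1],r[0]]); return A+R*r-off*t
def rows(ths,off):
    p=read_state()["ee_pos"][:2]; e=np.array(p)
    for th in ths:
        g=pos(th,off); dl=np.round((g-e)*100,1); e=e+dl/100; print("%.2f: %.1f %.1f"%(th,dl[0],-dl[1]))
if __name__=="__main__":
    a,b,n,o=map(float,sys.argv[1:]); print(read_state()["ee_pos"]); rows(np.linspace(a,b,int(n)),o)
E
python3 crank.py 0.2 6.4832 19 .022
```

```text
[0.66234336 0.01310497 0.10209781]
0.20: 1.1 -2.2
0.55: -0.0 -2.1
0.90: -0.8 -1.9
1.25: -1.4 -1.5
1.60: -1.8 -0.9
1.95: -2.1 -0.3
2.29: -2.0 0.4
2.64: -1.7 1.1
2.99: -1.3 1.7
3.34: -0.6 1.9
3.69: 0.1 2.1
4.04: 0.8 1.9
4.39: 1.3 1.5
4.74: 1.9 1.0
5.09: 2.0 0.2
5.44: 2.0 -0.4
5.79: 1.8 -1.1
6.13: 1.2 -1.6
6.48: 0.6 -2.0
```

Emit:
servo_tool(
  steps="0 0 0 -0.4 0 0 0;0 0 0 0 0 0 0;0 0 0 0 0 0 0",
)

```text
t: 3.02
ee_pos: [0.6702, 0.0123, 0.1186]
tool_rot: [[1.0, 0.001, 0.007], [0.001, -1.0, -0.001], [0.007, 0.001, -1.0]]
force: [0.4, -0.3, 0.2]
gripper_width: -0.002
grasp_force: 0.0
```

```bash
python3 crank.py 0.2 6.4832 19 .022; python3 -c "
from h import *
im,d=read_camera('scene');save('s1',im[200:400,180:430])"
```

```text
[0.67022922 0.01231089 0.11856209]
0.20: 0.3 -2.3
0.55: -0.0 -2.0
0.90: -0.8 -1.9
1.25: -1.4 -1.6
1.60: -1.8 -0.9
1.95: -2.1 -0.3
2.29: -2.0 0.5
2.64: -1.7 1.1
2.99: -1.3 1.6
3.34: -0.6 1.9
3.69: 0.1 2.1
4.04: 0.8 1.9
4.39: 1.4 1.5
4.74: 1.8 1.0
5.09: 2.0 0.2
5.44: 2.0 -0.4
5.79: 1.8 -1.1
6.13: 1.2 -1.6
6.48: 0.6 -2.0
```

View pics/s1.png

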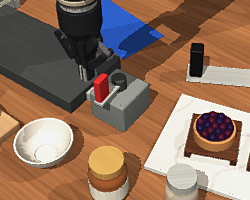

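The crop shows the shut fingers at about (93,70), on the shelf side of the red grip (101,87). They are ready to push anticlockwise.

Emit:
servo_tool(
  steps="0 0.3 -2.3 0.8 0 0 0;0 0 -2 0 0 0 0;0 -0.8 -1.9 0 0 0 0;0 -1.4 -1.6 0 0 0 0;0 -1.8 -0.9 0 0 0 0;0 -2.1 -0.3 0 0 0 0;0 -2 0.5 0 0 0 0;0 -1.7 1.1 0 0 0 0;0 0 0 0 0 0 0;0 0 0 0 0 0 0",
)

```text
t: 3.9
ee_pos: [0.5736, 0.0866, 0.1083]
tool_rot: [[1.0, 0.0, 0.003], [0.0, -1.0, 0.0], [0.003, -0.0, -1.0]]
force: [-0.0, 0.7, -0.1]
gripper_width: 0.003
grasp_force: 0.0
```

```bash
python3 crank.py 2.9917 6.4832 11 .022; python3 -c "
from h import *
for n in('top','scene'):
  im,d=read_camera(n);P=cloud(n,d);hsv=cv2.cvtColor(im,cv2.COLOR_RGB2HSV).astype(int)
  m=(d>0)&((hsv[...,0]<5)|(hsv[...,0]>175))&(hsv[...,1]>180)&(hsv[...,2]>90)&(np.hypot(P[...,0]-.615,P[...,1]-.043)<.09)
  print(n,m.sum(),P[m].mean(0))"
```

```text
[0.57361111 0.08657595 0.10826927]
2.99: -1.1 1.6
3.34: -0.6 2.0
3.69: 0.1 2.0
4.04: 0.7 1.9
4.39: 1.4 1.5
4.74: 1.8 1.0
5.09: 2.1 0.3
5.44: 2.0 -0.5
5.78: 1.7 -1.1
6.13: 1.3 -1.6
6.48: 0.6 -2.0
top 0 [nan nan nan]
scene 141 [0.57613057 0.0604347  0.11786462]<string>:6: RuntimeWarning: Mean of empty slice.
  ret = um.true_divide(
```

Emit:
servo_tool(
  steps="0 -1.1 1.6 0 0 0 0;0 -0.6 2 0 0 0 0;0 0.1 2 0 0 0 0;0 0.7 1.9 0 0 0 0;0 1.4 1.5 0 0 0 0;0 1.8 1 0 0 0 0;0 2.1 0.3 0 0 0 0;0 2 -0.5 0 0 0 0;0 1.7 -1.1 0 0 0 0;0 1.3 -1.6 0 0 0 0;0 0.6 -2 0 0 0 0;0 0 -2.1 0 0 0 0",
)

```text
t: 5.0
ee_pos: [0.6753, 0.0563, 0.1064]
tool_rot: [[1.0, -0.0, 0.001], [-0.0, -1.0, -0.002], [0.001, 0.002, -1.0]]
force: [-0.6, -1.2, 0.0]
gripper_width: 0.002
grasp_force: 0.7
```

Emit:
servo_tool(
  steps="0 -0.8 -1.9 0 0 0 0;0 -1.4 -1.6 0 0 0 0;0 -1.8 -0.9 0 0 0 0;0 -2.1 -0.3 0 0 0 0;0 -2 0.5 0 0 0 0;0 -1.7 1.1 0 0 0 0;0 0 0 0 0 0 0",
)

```text
t: 5.58
ee_pos: [0.5735, 0.0874, 0.1062]
tool_rot: [[1.0, 0.001, -0.001], [0.001, -1.0, -0.0], [-0.001, 0.0, -1.0]]
force: [-0.4, 0.1, -0.1]
gripper_width: -0.001
grasp_force: 0.0
```

```bash
python3 crank.py 9.2748 12.4 10 .022; python3 -c "
from h import *
for n in('scene',):
  im,d=read_camera(n);P=cloud(n,d);hsv=cv2.cvtColor(im,cv2.COLOR_RGB2HSV).astype(int)
  m=(d>0)&((hsv[...,0]<5)|(hsv[...,0]>175))&(hsv[...,1]>180)&(hsv[...,2]>90)&(np.hypot(P[...,0]-.615,P[...,1]-.043)<.09)
  print(n,m.sum(),P[m].mean(0))"
```

```text
[0.57350408 0.08739838 0.10621392]
9.27: -1.1 1.7
9.62: -0.6 1.9
9.97: 0.1 2.1
10.32: 0.7 1.9
10.66: 1.4 1.5
11.01: 1.8 1.0
11.36: 2.0 0.3
11.71: 2.0 -0.5
12.05: 1.8 -1.0
12.40: 1.2 -1.6
scene 139 [0.57658277 0.06222879 0.11794442]
```

Emit:
servo_tool(
  steps="0 -1.1 1.7 0 0 0 0;0 -0.6 1.9 0 0 0 0;0 0.1 2.1 0 0 0 0;0 0.7 1.9 0 0 0 0;0 1.4 1.5 0 0 0 0;0 1.8 1 0 0 0 0;0 2 0.3 0 0 0 0;0 2 -0.5 0 0 0 0;0 1.8 -1 0 0 0 0;0 1.2 -1.6 0 0 0 0;0 0.3 -0.7 0 0 0 0;0 0 0 0 0 0 0",
)

```text
t: 6.63
ee_pos: [0.6732, 0.0215, 0.1065]
tool_rot: [[1.0, 0.003, 0.002], [0.003, -1.0, -0.003], [0.002, 0.003, -1.0]]
force: [2.4, -2.7, -0.1]
gripper_width: 0.003
grasp_force: 1.5
```

Emit:
servo_tool(
  steps="0 0 0 0 0 0 0;0 0 0 0 0 0 0;0 0 2 0 0 0 0;0 0 0 -4 0 0 0;0 0 0 -4 0 0 0;0 0 0 -4 0 0 0;0 0 0 -4 0 0 0;0 -3 0 -2 0 0 0;0 -4 0 0 0 0 0;0 -4 0 0 0 0 0;1 -4 0 0 0 0 0;1 -4 0 0 0 0 0",
)

```text
t: 7.63
ee_pos: [0.4785, 0.0022, 0.286]
tool_rot: [[1.0, 0.001, -0.001], [0.001, -1.0, 0.001], [-0.001, -0.001, -1.0]]
force: [0.3, -0.2, 1.4]
gripper_width: 0.273
grasp_force: 0.0
```

```bash
cat > look.py <<'E'
from h import *
from tarts import tarts
from meas import rect
import sys
tag=sys.argv[1]
for n in("top","scene"):
    im,d=read_camera(n); np.savez(n+tag+".npz",im=im,d=d); save(n+tag,im)
    print("==",n); P=cloud(n,d); X,Y,Z=P[...,0],P[...,1],P[...,2]; hsv=cv2.cvtColor(im,cv2.COLOR_RGB2HSV).astype(int); H,S,V=[hsv[...,i] for i in range(3)]; ok=d>0
    m=ok&((H<5)|(H>175))&(S>180)&(V>90)&(np.hypot(X-.615,Y-.043)<.09)&(Z>.07)
    if m.sum(): q=P[m].mean(0); print("grip",q.round(4),"ang deg",np.degrees(np.arctan2(q[1]-.043,q[0]-.615)).round(1))
    m=ok&(abs(Z-.05)<.004)&(X>.48)&(X<.75)&(Y>-.38)&(Y<.03)
    if m.sum()>50: rect(P[m],"deck")
    m=ok&(X>.3)&(X<.52)&(Y>0)&(Y<.3)
    if (m&(abs(Z-.077)<.004)).sum()>20: rect(P[m&(abs(Z-.077)<.004)],"handletop")
    if (m&(S<60)&(V>120)&(Z<.006)).sum()>20: rect(P[m&(S<60)&(V>120)&(Z<.006)],"blade")
    if n=="scene": tarts(n,im,d); tarts(n,im,d,.067,(.48,.75,-.36,0.02))
print(read_state()["ee_pos"],read_state()["joint_pos"])
E
python3 look.py 2
```

```text
== top
grip [0.6676 0.042  0.1366] ang deg -1.1
deck c [ 622.4 -175.9] wh [244.9 407.8] ang 0.1 n 4696 z 0.0504 0.0021
handletop c [428.1 109.4] wh [18.6 36.5] ang 81.2 n 40 z 0.0776 0.0023
blade c [450. 185.] wh [185.9 178.6] ang 26.1 n 677 z 0.002 0.0028
== scene
grip [0.6733 0.0467 0.1219] ang deg 3.7
deck c [ 622.7 -175.2] wh [252.6 409.4] ang 0.0 n 7767 z 0.0509 0.0014
handletop c [427.5 100.4] wh [31.8 27.7] ang 29.6 n 135 z 0.0777 0.0018
blade c [394.2 159. ] wh [ 59.2 174.7] ang 29.4 n 1132 z 0.0035 0.0012
scene board px[393. 343.] c [576.5 237.9] wh [99.5 95.9] ang 24.0 n 774 z 0.0295 0.0015
scene board px[457. 359.] c [538.4 350.2] wh [97.7 95.4] ang 19.2 n 854 z 0.0296 0.0015
scene board px[524. 387.] c [522.4 469.4] wh [98.8 95.9] ang 5.3 n 1052 z 0.0294 0.0015
scene board px[582. 463.] c [618.2 589.7] wh [ 0.3 59.8] ang 89.9 n 26 z 0.0289 0.0031
[0.47472531 0.00303917 0.28427431] [-2.08368985e-01 -2.05213169e-01  1.98770745e+00  1.13611401e-03
  1.36427279e+00  1.36162534e+00]
```

View pics/top2.png

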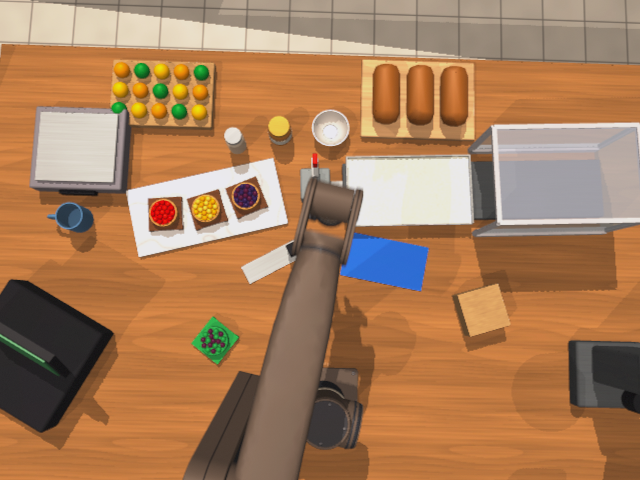

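Top view: the white shelf is fully out (346–472, 155–226) and the grip is back at (315,160). The lifter and tarts have not moved. Now I go over the lifter and turn.

Emit:
servo_tool(
  steps="1 -1.6 -3.2 0 0 0 0;1 -1.6 -3.2 0 0 0 0;1 -1.5 -3.3 0 0 0 0;1 0 0 1 0 0 -0.122;1 0 0 1 0 0 -0.122;1 0 0 1 0 0 -0.122;1 0 0 1 0 0 -0.122;1 0 0 1 0 0 -0.122;1 0 0 1 0 0 -0.122;1 0 0 1 0 0 -0.122;1 0 0 1 0 0 -0.122;1 0 0 0 0 0 -0.122",
)

```text
t: 8.73
ee_pos: [0.4326, 0.0989, 0.204]
tool_rot: [[0.45, 0.893, -0.004], [0.893, -0.45, 0.001], [-0.001, -0.005, -1.0]]
force: [-0.4, 0.3, 0.0]
gripper_width: 0.996
grasp_force: 0.0
```

Emit:
servo_tool(
  steps="1 0 0 0 0 0 -0.122;1 0 0 0 0 0 -0.122;1 0 0 0 0 0 -0.122;1 0 0 0 0 0 -0.122;1 0 0 0 0 0 -0.122;1 0 0 0 0 0 -0.122;1 0 0 0 0 0 -0.122;1 0 0 0 0 0 -0.122;1 0 0 0 0 0 -0.122;1 0 0 0 0 0 -0.122;1 0 0 0 0 0 -0.122;1 0 0 0 0 0 -0.122",
)

```text
t: 9.73
ee_pos: [0.4339, 0.0989, 0.2065]
tool_rot: [[-0.84, 0.542, -0.0], [0.542, 0.84, 0.001], [0.001, 0.001, -1.0]]
force: [-0.7, -0.9, -0.1]
gripper_width: 0.998
grasp_force: 0.0
```

Emit:
servo_tool(
  steps="1 0 0 0 0 0 -0.122;1 0 0 0 0 0 -0.122;1 0 0 0 0 0 -0.122;1 0 0 0 0 0 -0.122;1 0 0 0 0 0 -0.122;1 0 0 0 0 0 -0.122;1 0 0 0 0 0 -0.122;1 0 0 0 0 0 -0.122;1 0 0 0 0 0 -0.122;1 0 0 0 0 0 0;1 0 0 0 0 0 0",
)

```text
t: 10.65
ee_pos: [0.4339, 0.0987, 0.2064]
tool_rot: [[-0.87, -0.493, -0.0], [-0.493, 0.87, 0.001], [-0.0, 0.001, -1.0]]
force: [-0.2, -0.3, -0.1]
gripper_width: 0.999
grasp_force: 0.0
```

```bash
cat > go.py <<'E'
# usage: go.py x y z yaw_deg : deltas in the tool frame (cm) and turn
from h import *
import sys
x,y,z,yw=map(float,sys.argv[1:5]); s=read_state(); R=np.array(s["tool_rot"]); p=np.array(s["ee_pos"])
cur=np.degrees(np.arctan2(R[1,0],R[0,0])); d=(yw-cur+180)%360-180
print("pos",p.round(4),"yaw",cur.round(2),"tilt z",R[:,2].round(4),"| tool shift cm",(R.T@(np.array([x,y,z])-p)*100).round(2),"turn z",-np.radians(d).round(4),"j6",s["joint_pos"][5].round(3),"F",np.round(s["force"],1),"w",s["gripper_width"],s["grasp_force"],"t",s["t"])
E
python3 go.py .4277 .1004 .042 209.6
python3 - <<'E'
from h import *
from meas import rect
for n in("top","scene"):
    f=np.load(n+"2.npz"); im,d=f["im"],f["d"]; P=cloud(n,d); X,Y,Z=P[...,0],P[...,1],P[...,2]; hsv=cv2.cvtColor(im,cv2.COLOR_RGB2HSV).astype(int)
    m=(d>0)&(abs(Z-.052)<.006)&(hsv[...,1]<60)&(hsv[...,2]>150)&(X>.5)&(X<.75)&(Y>-.38)&(Y<.0)
    k,l,st,ce=cv2.connectedComponentsWithStats(cv2.erode(m.astype(np.uint8),np.ones((2,2)))); i=1+st[1:,4].argmax(); q=(l==i)&m
    c,wh,a=rect(P[q],n+" deck"); print(cv2.boxPoints((c,wh,a)).round(1).tolist())
E
```

```text
pos [0.4339 0.0987 0.2064] yaw -150.44 tilt z [-1.e-04  7.e-04 -1.e+00] | tool shift cm [ 0.46  0.44 16.44] turn z -0.0007 j6 -2.092 F [-0.2 -0.3 -0.1] w 0.9988167172469703 0.0 t 10.65
top deck c [ 604.4 -218. ] wh [197.4 329.1] ang 2.4 n 3409 z 0.0517 0.0029
[[499.1000061035156, -57.599998474121094], [512.5999755859375, -386.3999938964844], [709.7999877929688, -378.29998779296875], [696.2999877929688, -49.5]]
scene deck c [ 604.1 -217.4] wh [197.2 325.7] ang 2.3 n 7075 z 0.0511 0.0014
[[499.1000061035156, -58.599998474121094], [512.0999755859375, -384.0], [709.0999755859375, -376.1000061035156], [696.2000122070312, -50.70000076293945]]
```

Emit:
servo_tool(
  steps="1 0.5 0.4 4 0 0 0;1 0 0 4 0 0 0;1 0 0 4 0 0 0;1 0 0 3.4 0 0 0;1 0 0 1 0 0 0;1 0 0 0 0 0 0;1 0 0 0 0 0 0",
)

```text
t: 11.23
ee_pos: [0.4283, 0.0996, 0.0432]
tool_rot: [[-0.869, -0.495, 0.001], [-0.495, 0.869, 0.0], [-0.001, -0.0, -1.0]]
force: [0.3, 0.2, 1.1]
gripper_width: 1.0
grasp_force: 0.0
```

```bash
python3 go.py .4277 .1004 .042 209.6
```

```text
pos [0.4283 0.0996 0.0432] yaw -150.32 tilt z [ 5.e-04  2.e-04 -1.e+00] | tool shift cm [0.01 0.1  0.12] turn z 0.0013 j6 -2.092 F [0.3 0.2 1.1] w 0.9998726391929805 0.0 t 11.2333
```

Emit:
servo_tool(
  steps="0 0 0 0 0 0 0;0 0 0 0 0 0 0;0 0 0 0 0 0 0;0 0 0 0 0 0 0;0 0 0 0 0 0 0;0 0 0 0 0 0 0;0 0 0 0 0 0 0;0 0 0 0 0 0 0;0 0 0 0 0 0 0;0 0 0 0 0 0 0",
)

```text
t: 12.07
ee_pos: [0.4282, 0.0999, 0.0435]
tool_rot: [[-0.868, -0.496, 0.001], [-0.496, 0.868, 0.001], [-0.001, -0.0, -1.0]]
force: [-2.1, 1.5, 6.6]
gripper_width: 0.322
grasp_force: 59.9
```

Emit:
servo_tool(
  steps="0 0 0 -1 0 0 0;0 0 0 -3 0 0 0;0 0 0 -3 0 0 0;0 0 0 -1 0 0 0;0 0 0 0 0 0 0;0 0 0 0 0 0 0",
)

```text
t: 12.57
ee_pos: [0.4272, 0.0995, 0.122]
tool_rot: [[-0.868, -0.496, 0.0], [-0.496, 0.868, -0.0], [-0.0, -0.0, -1.0]]
force: [-1.0, -0.2, -2.9]
gripper_width: 0.32
grasp_force: 59.7
```

```bash
cat > lift.py <<'E'
# lifter blade: plane fit + rect, given current blade underside height estimate from tool
from h import *
from meas import rect
s=read_state(); p=np.array(s["ee_pos"]); R=np.array(s["tool_rot"]); zb=p[2]-.040
for n in("scene","top"):
    im,d=read_camera(n); P=cloud(n,d); hsv=cv2.cvtColor(im,cv2.COLOR_RGB2HSV).astype(int)
    D=np.hypot(P[...,0]-p[0],P[...,1]-p[1])
    m=(d>0)&(D<.19)&(abs(P[...,2]-zb)<.012)&(hsv[...,1]<60)&(hsv[...,2]>100)
    k,l,st,ce=cv2.connectedComponentsWithStats(m.astype(np.uint8)); 
    if k<2: continue
    m=l==1+st[1:,4].argmax(); Q=P[m]; c,wh,a=rect(Q,n+" blade")
    co=np.linalg.lstsq(np.c_[Q[:,:2]-Q[:,:2].mean(0),np.ones(len(Q))],Q[:,2],rcond=None)[0]; print("slope x,y",co.round(4),"lifter top z at TCP",(co[:2]@(p[:2]-Q[:,:2].mean(0))+co[2]).round(4),"tcp",p.round(4))
E
python3 lift.py; python3 go.py .4277 .1004 .12 209.6
```

```text
scene blade c [392.1 157.5] wh [ 63.6 174.4] ang 30.4 n 1258 z 0.0825 0.0013
slope x,y [-0.0002  0.0025  0.0825] lifter top z at TCP 0.0823 tcp [0.4272 0.0995 0.122 ]
top blade c [365.8 206.3] wh [55.6 63.3] ang 29.5 n 351 z 0.0823 0.0039
slope x,y [-0.016  -0.0332  0.0823] lifter top z at TCP 0.0851 tcp [0.4272 0.0995 0.122 ]
pos [0.4259 0.0995 0.1202] yaw -150.25 tilt z [-3.9e-03 -1.0e-04 -1.0e+00] | tool shift cm [-0.2  -0.01  0.02] turn z 0.0026 j6 -2.093 F [-1.4 -0.3 -1.9] w 0.31800572910676306 59.71069693565369 t 12.6667
```

Emit:
servo_tool(
  steps="0 0 0 -1.5 0 0 0;0 0 0 -1.5 0 0 0.11;0 0 0 0 0 0 0.12;0 0 0 0 0 0 0.12;0 0 0 0 0 0 0.12;0 0 0 0 0 0 0.12;0 0 0 0 0 0 0.12;0 0 0 0 0 0 0.12;0 0 0 0 0 0 0.12;0 0 0 0 0 0 0.12;0 0 0 0 0 0 0.12;0 0 0 0 0 0 0.12",
)

```text
t: 13.67
ee_pos: [0.4258, 0.0995, 0.1497]
tool_rot: [[-0.699, 0.715, -0.005], [0.715, 0.699, -0.0], [0.004, -0.004, -1.0]]
force: [0.4, -0.5, -2.7]
gripper_width: 0.323
grasp_force: 59.7
```

Emit:
servo_tool(
  steps="0 0 0 0 0 0 0.12;0 0 0 0 0 0 0.12;0 0 0 0 0 0 0.12;0 0 0 0 0 0 0;0 0 0 0 0 0 0",
)

```text
t: 14.08
ee_pos: [0.4262, 0.0995, 0.1504]
tool_rot: [[-0.41, 0.912, -0.004], [0.912, 0.41, 0.0], [0.002, -0.004, -1.0]]
force: [0.1, 0.5, -2.2]
gripper_width: 0.316
grasp_force: 59.7
```

```bash
python3 look.py 3; python3 go.py .387 .1534 .0595 113.8
```

```text
== top
grip [0.6671 0.0421 0.1385] ang deg -1.0
deck c [ 623.6 -176.2] wh [248.7 407.6] ang 0.3 n 5040 z 0.0504 0.0021
blade c [495.6 250.9] wh [ 45.8 103.1] ang 5.9 n 23 z 0.0045 0.0016
== scene
grip [0.6733 0.0468 0.1218] ang deg 3.7
deck c [ 623.  -175.1] wh [250.8 409.5] ang 0.1 n 7759 z 0.0509 0.0014
scene board px[393. 343.] c [576.7 238.2] wh [97.7 96.3] ang 23.4 n 773 z 0.0296 0.0015
scene board px[457. 359.] c [538.  350.3] wh [98.7 95.7] ang 18.8 n 857 z 0.0295 0.0016
scene board px[524. 387.] c [521.5 469.2] wh [100.7  95.9] ang 5.1 n 1046 z 0.0295 0.0015
scene board px[582. 463.] c [617.5 589.7] wh [ 0.4 60.3] ang 90.0 n 24 z 0.0292 0.0028
scene board px[296. 272.] c [585.3   3.1] wh [14.3 36.4] ang 58.5 n 18 z 0.0694 0.0011
[0.42679196 0.09954391 0.15118574] [-3.18710529e-03 -1.69325912e-01  2.20780036e+00  1.63172375e-05
  1.10556789e+00 -4.25552181e-01]
pos [0.4268 0.0995 0.1512] yaw 114.2 tilt z [-0.0024  0.     -1.    ] | tool shift cm [ 6.53 -1.4   9.18] turn z 0.007 j6 -0.426 F [ 0.5 -0.8 -3.3] w 0.3172671214446639 59.69910800457001 t 14.1833
```

Emit:
servo_tool(
  steps="0 3.3 -0.7 0 0 0 0.01;0 3.2 -0.7 0 0 0 0;0 0 0 3 0 0 0;0 0 0 3 0 0 0;0 0 0 2.5 0 0 0;0 0 0 0.6 0 0 0;0 0 0 0 0 0 0;0 0 0 0 0 0 0",
)

```text
t: 14.85
ee_pos: [0.389, 0.1534, 0.0619]
tool_rot: [[-0.399, 0.917, 0.0], [0.917, 0.399, 0.0], [-0.0, 0.0, -1.0]]
force: [-0.3, 0.7, -2.7]
gripper_width: 0.321
grasp_force: 59.9
```

```bash
python3 go.py .387 .1534 .0595 113.5;  python3 lift.py
```

```text
pos [0.389  0.1534 0.0619] yaw 113.52 tilt z [ 3.e-04  1.e-04 -1.e+00] | tool shift cm [ 0.08 -0.19  0.24] turn z 0.0003 j6 -0.279 F [-0.3  0.7 -2.7] w 0.3208268173890039 59.87436354160309 t 14.85
scene blade c [487.8 188.7] wh [217.8 207. ] ang 60.5 n 2570 z 0.0175 0.005
slope x,y [-0.0664 -0.029   0.0175] lifter top z at TCP 0.0252 tcp [0.389  0.1534 0.0619]
top blade c [494.2 226.2] wh [111.1 228.8] ang 24.5 n 1351 z 0.0182 0.0057
slope x,y [-0.079  -0.0318  0.0182] lifter top z at TCP 0.0294 tcp [0.389  0.1534 0.0619]
```

Emit:
servo_tool(
  steps="0 0.15 0 0.2 0 0 0;0 0 0 0 0 0 0;0 0 1 0 0 0 0;0 0 1 0 0 0 0;0 0 1 0 0 0 0;0 0 0 0 0 0 0;0 0 0 0 0 0 0",
)

```text
t: 15.53
ee_pos: [0.4163, 0.167, 0.0595]
tool_rot: [[-0.399, 0.917, 0.0], [0.917, 0.399, 0.0], [-0.0, 0.0, -1.0]]
force: [-1.1, 0.3, -2.0]
gripper_width: 0.318
grasp_force: 60.0
```

```bash
python3 look.py 4 | grep board; python3 go.py .4887 .198 .0595 113.5; python3 -c "
from h import *
im=cv2.imread('pics/scene4.png')[230:400,340:520]; cv2.imwrite('pics/c4.png',cv2.resize(im,None,fx=4,fy=3.5))"
```

```text
scene board px[405. 278.] c [424.7 174.7] wh [13.2 32.5] ang 37.5 n 52 z 0.0286 0.0029
scene board px[393. 343.] c [576.8 238.1] wh [98.6 95.8] ang 24.1 n 784 z 0.0294 0.0015
scene board px[457. 359.] c [538.1 350.3] wh [99.6 95.7] ang 19.3 n 859 z 0.0295 0.0015
scene board px[524. 387.] c [522.8 469.4] wh [98.8 95.8] ang 5.0 n 1057 z 0.0294 0.0016
scene board px[582. 463.] c [617.8 589.7] wh [ 0.3 59.9] ang 89.9 n 23 z 0.0292 0.003
scene board px[295. 272.] c [586.3   2.6] wh [13.5 34.8] ang 60.9 n 19 z 0.0701 0.0011
pos [0.4151 0.1668 0.059 ] yaw 113.5 tilt z [-1.2e-03 -2.0e-04 -1.0e+00] | tool shift cm [-0.07  8.   -0.06] turn z 0.0001 j6 -0.256 F [ 0.1 -0.9 -1.7] w 0.31925436188702516 60.00463306903839 t 15.6333
```

View pics/c4.png

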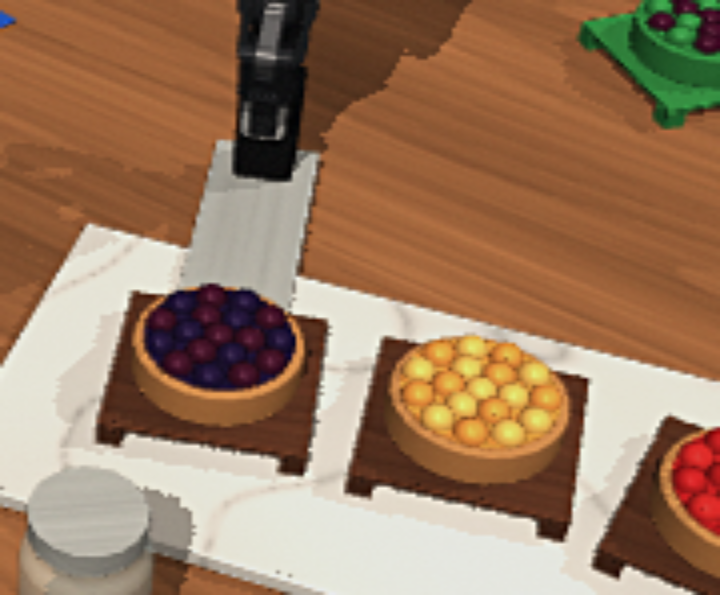

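Close crop: the blade goes centred under the near side of the blue board at about (240,290) and nothing has shifted. I advance the rest of the way and lift gently.

Emit:
servo_tool(
  steps="0 -0.1 1 0 0 0 0;0 0 1.5 0 0 0 0;0 0 1.5 0 0 0 0;0 0 1.5 0 0 0 0;0 0 1.5 0 0 0 0;0 0 1 0 0 0 0;0 0 0 0 0 0 0;0 0 0 -0.4 0 0 0;0 0 0 -0.4 0 0 0;0 0 0 -0.4 0 0 0;0 0 0 -0.4 0 0 0;0 0 0 -0.4 0 0 0",
)

```text
t: 16.63
ee_pos: [0.4883, 0.1975, 0.0794]
tool_rot: [[-0.399, 0.917, -0.001], [0.917, 0.399, -0.0], [0.0, -0.001, -1.0]]
force: [1.1, 0.2, -4.5]
gripper_width: 0.321
grasp_force: 59.7
```

Emit:
servo_tool(
  steps="0 0 0 -1 0 0 0;0 0 0 -1.5 0 0 0;0 0 0 -2 0 0 0;0 0 0 -2 0 0 0;0 0 0 -2 0 0 0;0 0 0 -1 0 0 0;0 0 0 0 0 0 0",
)

```text
t: 17.22
ee_pos: [0.4911, 0.1981, 0.1782]
tool_rot: [[-0.399, 0.917, 0.007], [0.917, 0.399, 0.001], [-0.002, 0.007, -1.0]]
force: [0.3, -1.0, -4.3]
gripper_width: 0.319
grasp_force: 59.8
```

```bash
cat > held.py <<'E'
# held lifter and tart pose from the scene view: board top plane around height
from h import *
from meas import rect
s=read_state(); p=np.array(s["ee_pos"]); R=np.array(s["tool_rot"]); dirn=R[:2,1]/np.linalg.norm(R[:2,1])
im,d=read_camera("scene"); P=cloud("scene",d); V=im.max(2); zb=p[2]-.043+.008
D=np.hypot(P[...,0]-p[0]-.1*dirn[0],P[...,1]-p[1]-.1*dirn[1])
m=(d>0)&(D<.085)&(abs(P[...,2]-zb)<.008)&(V<110)
c,wh,a=rect(P[m],"held board"); Q=P[m]; co=np.linalg.lstsq(np.c_[Q[:,:2]-Q[:,:2].mean(0),np.ones(len(Q))],Q[:,2],rcond=None)[0]
v=np.array(c)/1000-p[:2]; print("along",(v@dirn).round(4),"left",(dirn[0]*v[1]-dirn[1]*v[0]).round(4),"slopes",co.round(4),"expected z",zb.round(4),"tool fwd deg",np.degrees(np.arctan2(dirn[1],dirn[0])).round(1))
E
python3 held.py; python3 go.py .513 -.3417 .173 92.1
```

```text
held board c [564.8 231.9] wh [131.5  95.9] ang 24.0 n 881 z 0.1442 0.0019
along 0.0811 left 0.0017 slopes [-0.0058 -0.0018  0.1442] expected z 0.1432 tool fwd deg 23.5
pos [0.4899 0.1978 0.176 ] yaw 113.49 tilt z [ 3.5e-03  6.0e-04 -1.0e+00] | tool shift cm [-50.4  -19.4    0.28] turn z 0.3734 j6 -0.218 F [ 0.1 -0.  -4.6] w 0.31589013272847183 59.79149580001831 t 17.2667
```

Emit:
servo_tool(
  steps="0 0 0 -0.7 0 0 0.03;0 0 0 -0.7 0 0 0.06;0 0 0 -0.4 0 0 0.09;0 0 0 0 0 0 0.09;0 0 0 0 0 0 0.06;0 0 0 0 0 0 0.043;0 -1 -0.5 0 0 0 0;0 -2 -0.5 0 0 0 0;0 -3 -0.5 0 0 0 0;0 -3.5 0 0 0 0 0;0 -3.5 0 0 0 0 0;0 -3.5 0 0 0 0 0",
)

```text
t: 18.27
ee_pos: [0.4785, 0.0306, 0.1908]
tool_rot: [[-0.039, 0.999, -0.003], [0.999, 0.039, -0.0], [0.0, -0.003, -1.0]]
force: [0.3, -0.7, -4.5]
gripper_width: 0.318
grasp_force: 59.9
```

Emit:
servo_tool(
  steps="0 -3.5 0 0 0 0 0;0 -3.5 0 0 0 0 0;0 -3.5 0 0 0 0 0;0 -3.5 0 0 0 0 0;0 -3.5 0 0 0 0 0;0 -3.5 0 0 0 0 0;0 -3 0.3 0 0 0 0;0 -2 0.5 0 0 0 0;0 -1 0.5 0 0 0 0;0 0 0 0 0 0 0;0 0 0 0 0 0 0",
)

```text
t: 19.18
ee_pos: [0.5024, -0.2365, 0.1912]
tool_rot: [[-0.037, 0.999, -0.002], [0.999, 0.037, 0.002], [0.002, -0.002, -1.0]]
force: [-0.0, -0.4, -4.3]
gripper_width: 0.318
grasp_force: 59.9
```

```bash
python3 held.py; python3 go.py .513 -.3417 .11 92.1; python3 look.py 5 | grep -E "grip|board"
```

```text
held board c [ 584.4 -226.5] wh [ 99.3 133. ] ang 88.8 n 548 z 0.1562 0.0023
along 0.0823 left 0.007 slopes [0.0008 0.0008 0.1562] expected z 0.1562 tool fwd deg 2.1
pos [ 0.5025 -0.2359  0.1913] yaw 92.18 tilt z [-0.0021  0.0019 -1.    ] | tool shift cm [-10.63   0.66   8.11] turn z 0.0013 j6 -0.66 F [ 0.1  0.4 -4.9] w 0.3182023090151909 59.92018282413483 t 19.2333
grip [0.6671 0.0421 0.1376] ang deg -1.0
grip [0.6734 0.0468 0.1217] ang deg 3.7
scene board px[457. 359.] c [537.1 350. ] wh [101.2  95.8] ang 18.6 n 859 z 0.0294 0.0015
scene board px[524. 387.] c [522.5 469.4] wh [98.7 95.9] ang 5.1 n 1055 z 0.0294 0.0015
scene board px[582. 463.] c [618.  589.7] wh [ 0.3 59.3] ang 89.9 n 24 z 0.0299 0.0029
```

View pics/scene5.png

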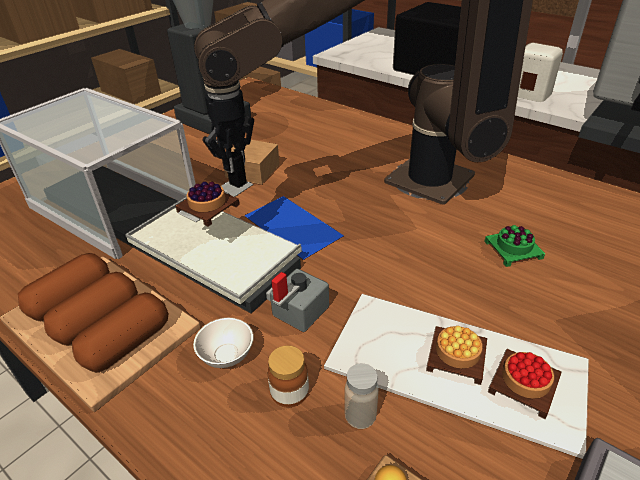

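Scene view: the blue tart rides level on the blade over the far half of the shelf, board near (208,203). The hood's open end is at (190,190). I continue slowly to the far slot.

Emit:
servo_tool(
  steps="0 -0.5 0 0 0 0 0;0 -1 0 0 0 0 0;0 -1.5 0 0 0 0 0;0 -2 0 0 0 0 0;0 -2 0.2 0 0 0 0;0 -1.5 0.3 0 0 0 0;0 -1.2 0.2 0 0 0 0;0 -0.8 0 0 0 0 0;0 -0.4 0 0 0 0 0;0 0 0 0 0 0 0;0 0 0 0 0 0 0",
)

```text
t: 20.25
ee_pos: [0.5141, -0.3454, 0.1921]
tool_rot: [[-0.037, 0.999, -0.001], [0.999, 0.037, 0.001], [0.001, -0.001, -1.0]]
force: [0.6, -0.1, -4.2]
gripper_width: 0.316
grasp_force: 59.9
```

Emit:
servo_tool(
  steps="0 0 0 1 0 0 0;0 0 0 2 0 0 0;0 0 0 2 0 0 0;0 0 0 1.4 0 0 0;0 0 0 0.5 0 0 0;0 0 0 0 0 0 0;0 0 0 0 0 0 0",
)

```text
t: 20.83
ee_pos: [0.5146, -0.3456, 0.1235]
tool_rot: [[-0.037, 0.999, 0.0], [0.999, 0.037, -0.0], [-0.0, 0.0, -1.0]]
force: [0.1, 0.3, -3.6]
gripper_width: 0.318
grasp_force: 59.9
```

```bash
python3 held.py; python3 go.py .513 -.3437 .107 92.1; python3 -c "
from h import *
im,d=read_camera('scene'); cv2.imwrite('pics/c6.png',cv2.resize(cv2.cvtColor(im[110:310,100:320],cv2.COLOR_RGB2BGR),None,fx=3,fy=3))"
```

```text
held board c [ 597.2 -334. ] wh [ 98.2 132.6] ang 87.4 n 496 z 0.0887 0.0027
along 0.0831 left 0.0086 slopes [0.0073 0.0019 0.0887] expected z 0.0885 tool fwd deg 2.1
pos [ 0.515  -0.3461  0.1245] yaw 92.13 tilt z [ 0.0016 -0.0014 -1.    ] | tool shift cm [ 0.25 -0.19  1.75] turn z 0.0005 j6 -0.792 F [ 0.8  0.  -4.1] w 0.3198053584107816 59.941540360450745 t 20.8833
```

View pics/c6.png

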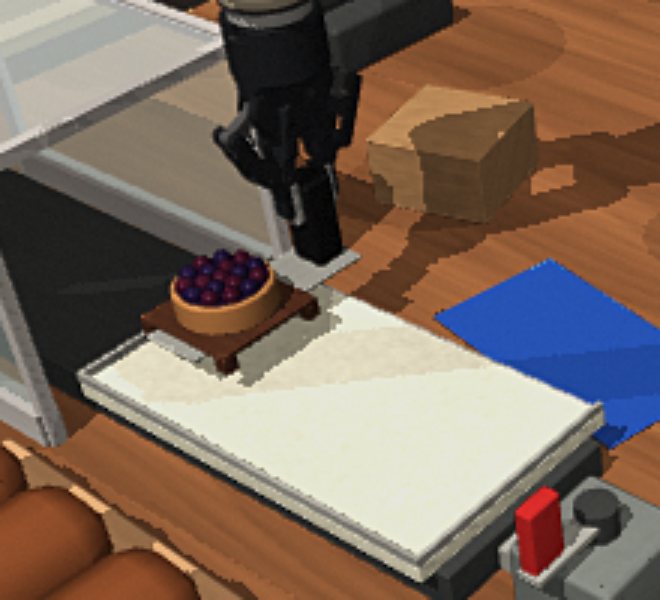

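Emit:
servo_tool(
  steps="0 0 0 0.5 0 0 0;0 0 0 0.5 0 0 0;0 0 0 0.5 0 0 0;0 0 0 0.4 0 0 0;0 0 0 0.3 0 0 0;0 0 0 0.3 0 0 0;0 0 0 0.1 0 0 0;0 0 0 0 0 0 0;0 0 0 0 0 0 0",
)

```text
t: 21.68
ee_pos: [0.5146, -0.346, 0.0978]
tool_rot: [[-0.037, 0.999, 0.001], [0.999, 0.037, -0.001], [-0.001, 0.001, -1.0]]
force: [0.2, 0.0, -2.4]
gripper_width: 0.318
grasp_force: 60.2
```

```bash
python3 go.py .363 -.352 .0985 92.1; python3 look.py 6 | grep -E "board"
```

```text
pos [ 0.5146 -0.346   0.0978] yaw 92.12 tilt z [ 8.e-04 -6.e-04 -1.e+00] | tool shift cm [ -0.04 -15.17  -0.08] turn z 0.0003 j6 -0.792 F [ 0.2  0.  -2.4] w 0.3179252148915968 60.15486717224121 t 21.6833
scene board px[457. 359.] c [537.9 350. ] wh [99.6 95.7] ang 18.9 n 859 z 0.0295 0.0015
scene board px[524. 387.] c [522.  469.4] wh [99.3 95.9] ang 5.1 n 1049 z 0.0293 0.0015
scene board px[582. 463.] c [615.5 589.7] wh [ 0.3 55.9] ang 90.0 n 22 z 0.0287 0.0027
scene board px[208. 203.] c [ 522.  -337.3] wh [19.1 38.5] ang 41.5 n 53 z 0.0674 0.0029
scene board px[183. 226.] c [ 609.1 -323.7] wh [99.2 72. ] ang 0.2 n 371 z 0.0677 0.0018
```

Emit:
servo_tool(
  steps="0 0.4 0 0 0 0 0;0 0 0 0 0 0 0;0 0 -1 0 0 0 0;0 0 -2 0 0 0 0;0 0 -2.5 0 0 0 0;0 0 -2.5 0 0 0 0;0 0 -2.5 0 0 0 0;0 0 -2.5 0 0 0 0;0 0 -2 0 0 0 0;0 0 -2 0 0 0 0;0 0 0 -2 0 0 0;0 0 0 -3 0 0 0",
)

```text
t: 22.78
ee_pos: [0.3409, -0.3454, 0.1441]
tool_rot: [[-0.035, 0.999, -0.005], [0.999, 0.035, 0.007], [0.007, -0.005, -1.0]]
force: [0.2, 1.0, -2.7]
gripper_width: 0.323
grasp_force: 60.3
```

```bash
python3 look.py 7 | grep -E "board|deck"; python3 go.py .42 .1 .16 109
```

```text
deck c [ 622.3 -175.6] wh [409.4 248.8] ang 89.7 n 4410 z 0.0504 0.0021
deck c [ 622.1 -174.4] wh [410.3 253. ] ang 89.6 n 6988 z 0.0509 0.0014
scene board px[456. 359.] c [537.7 349.9] wh [99.1 95.7] ang 19.2 n 872 z 0.0295 0.0015
scene board px[524. 387.] c [522.  469.3] wh [99.3 96.3] ang 4.8 n 1061 z 0.0294 0.0015
scene board px[582. 463.] c [615.8 589.8] wh [56.2  0.5] ang 0.0 n 21 z 0.029 0.0028
scene board px[183. 226.] c [ 609.6 -324.3] wh [97.5 73.4] ang 1.9 n 369 z 0.0676 0.0019
pos [ 0.3454 -0.351   0.1525] yaw 92.07 tilt z [ 0.0059 -0.0093 -0.9999] | tool shift cm [44.79  9.09 -1.13] turn z -0.2955 j6 -1.036 F [-0.9 -0.4 -0.6] w 0.3186909560616734 60.449055433273315 t 22.8833
```

Blue stands at about (0.099, -0.283) in the shelf frame, which is inside the limits. Next is gold.

Emit:
servo_tool(
  steps="0 3.2 1.9 -0.5 0 0 0;0 3.2 1.9 -0.5 0 0 0;0 3.2 1.9 0 0 0 0;0 3.2 1.9 0 0 0 0;0 3.2 1.9 0 0 0 0;0 3.3 1.9 0 0 0 0;0 3.3 1.9 0 0 0 0;0 3.7 -0.2 0 0 0 0;0 3.7 -0.2 0 0 0 0;0 3.7 -0.2 0 0 0 0;0 3.7 -0.2 0 0 0 0;0 3.7 -0.2 0 0 0 0",
)

```text
t: 23.88
ee_pos: [0.4507, 0.0689, 0.1563]
tool_rot: [[-0.037, 0.999, -0.001], [0.999, 0.037, 0.0], [0.0, -0.001, -1.0]]
force: [1.5, -0.0, -2.8]
gripper_width: 0.323
grasp_force: 60.7
```

Emit:
servo_tool(
  steps="0 3.5 -0.2 0 0 0 -0.096;0 0 0 0 0 0 -0.096;0 0 0 0 0 0 -0.096;0 3.4 -0.8 0 0 0 0;0 3.4 -0.8 0 0 0 0;0 3.4 -0.8 0 0 0 0;0 3.4 -0.8 0 0 0 0;0 3.4 -0.8 0 0 0 0;0 0 0 0 0 0 0;0 0 0 0 0 0 0",
)

```text
t: 24.72
ee_pos: [0.3547, 0.2514, 0.1563]
tool_rot: [[-0.323, 0.946, -0.001], [0.946, 0.323, -0.001], [-0.0, -0.001, -1.0]]
force: [0.8, -0.9, -2.1]
gripper_width: 0.32
grasp_force: 60.7
```

```bash
python3 look.py 8 | grep -E "board"; python3 go.py .3372 .2814 .0595 108.6
```

```text
scene board px[456. 359.] c [538.2 350.2] wh [97.  95.8] ang 19.1 n 876 z 0.0295 0.0015
scene board px[524. 387.] c [522.5 469.4] wh [98.3 96.1] ang 4.9 n 1053 z 0.0294 0.0015
scene board px[582. 463.] c [618.2 589.7] wh [ 0.3 60.2] ang 89.8 n 21 z 0.0296 0.0029
scene board px[183. 226.] c [ 610.3 -324.1] wh [98.1 72.5] ang 0.6 n 364 z 0.0677 0.0018
scene board px[295. 272.] c [584.3   2.3] wh [15.5 36.1] ang 58.8 n 21 z 0.0693 0.0012
pos [0.3562 0.2501 0.1567] yaw 108.65 tilt z [-5.e-04 -7.e-04 -1.e+00] | tool shift cm [ 3.58 -0.79  9.72] turn z 0.0009 j6 0.053 F [ 0.6  0.7 -2. ] w 0.32116669657093805 60.67866325378418 t 24.8167
```

Emit:
servo_tool(
  steps="0 1.8 -0.4 0 0 0 0;0 1.9 -0.4 0 0 0 0;0 0 0 3 0 0 0;0 0 0 3 0 0 0;0 0 0 2.5 0 0 0;0 0 0 1.2 0 0 0;0 0 0 0 0 0 0;0 0 0 0 0 0 0;0 0 0 0 0 0 0",
)

```text
t: 25.57
ee_pos: [0.3384, 0.2828, 0.0613]
tool_rot: [[-0.318, 0.948, 0.001], [0.948, 0.318, 0.001], [0.0, 0.002, -1.0]]
force: [0.3, -0.9, -1.9]
gripper_width: 0.321
grasp_force: 60.7
```

```bash
python3 go.py .4463 .3187 .0595 108.7;  python3 - <<'E'
from h import *
from meas import rect
im,d=read_camera("scene");P=cloud("scene",d);S=cv2.cvtColor(im,cv2.COLOR_RGB2HSV)[...,1]
p=np.array(read_state()["ee_pos"])
D=np.hypot(P[...,0]-p[0],P[...,1]-p[1])
m=(d>0)&(D<.17)&(P[...,2]>.0165)&(P[...,2]<.027)&(S<60)
k,l,st,ce=cv2.connectedComponentsWithStats(m.astype(np.uint8)); m=l==1+st[1:,4].argmax(); rect(P[m],"blade")
E
```

```text
pos [0.3384 0.2828 0.0613] yaw 108.52 tilt z [ 1.5e-03  7.0e-04 -1.0e+00] | tool shift cm [-0.02 11.37  0.2 ] turn z -0.0031 j6 0.142 F [ 0.3 -0.9 -1.9] w 0.32143384535006625 60.710105895996094 t 25.5667
blade c [398.5 304.6] wh [171.6  55.7] ang 18.4 n 1439 z 0.0219 0.0014
```

Emit:
servo_tool(
  steps="0 -0.1 0 0.2 0 0 -0.005;0 0 0 0 0 0 0;0 0 1 0 0 0 0;0 0 1.5 0 0 0 0;0 0 1.5 0 0 0 0;0 0 1.5 0 0 0 0;0 0 1.5 0 0 0 0;0 0 1.5 0 0 0 0;0 0 1.5 0 0 0 0;0 0 1.2 0 0 0 0;0 0 0 0 0 0 0;0 0 0 0 0 0 0",
)

```text
t: 26.62
ee_pos: [0.4441, 0.3185, 0.0585]
tool_rot: [[-0.324, 0.946, 0.0], [0.946, 0.324, 0.0], [0.0, 0.0, -1.0]]
force: [-1.0, -0.1, -2.0]
gripper_width: 0.318
grasp_force: 60.7
```

```bash
python3 go.py .4463 .3187 .0595 108.7; python3 look.py 9 | grep board
```

```text
pos [0.4441 0.3185 0.0585] yaw 108.9 tilt z [ 2.e-04  1.e-04 -1.e+00] | tool shift cm [-0.06  0.22 -0.1 ] turn z 0.0034 j6 0.107 F [-1.  -0.1 -2. ] w 0.3176566818641627 60.71922183036804 t 26.6167
scene board px[465. 318.] c [455.5 324.1] wh [ 5.  31.6] ang 21.0 n 55 z 0.029 0.0029
scene board px[457. 359.] c [538.2 350.1] wh [99.1 95.7] ang 19.2 n 862 z 0.0294 0.0015
scene board px[524. 387.] c [522.2 469.3] wh [99.4 96. ] ang 5.2 n 1058 z 0.0294 0.0015
scene board px[582. 463.] c [618.4 589.6] wh [ 0.4 59.3] ang 89.7 n 22 z 0.0294 0.0032
scene board px[183. 226.] c [ 609. -323.] wh [99.  75.6] ang 1.1 n 365 z 0.0676 0.0018
```

Emit:
servo_tool(
  steps="0 0 0 -0.4 0 0 0;0 0 0 -0.4 0 0 0;0 0 0 -0.4 0 0 0;0 0 0 -0.4 0 0 0;0 0 0 -0.4 0 0 0;0 0 0 -1 0 0 0;0 0 0 -1.5 0 0 0;0 0 0 -2 0 0 0;0 0 0 -2 0 0 0;0 0 0 -2 0 0 0;0 0 0 -1.5 0 0 0;0 0 0 -1 0 0 0",
)

```text
t: 27.72
ee_pos: [0.4441, 0.3187, 0.1913]
tool_rot: [[-0.324, 0.946, 0.003], [0.946, 0.324, 0.002], [0.0, 0.004, -1.0]]
force: [-0.7, 0.2, -4.7]
gripper_width: 0.321
grasp_force: 60.4
```

Emit:
servo_tool(
  steps="0 0 0 0 0 0 0.03;0 0 0 0 0 0 0.06;0 0 0 0 0 0 0.08;0 0 0 0 0 0 0.06;0 0 0 0 0 0 0.04;0 -0.6 0 0 0 0 0.023;0 -1.2 0 0 0 0 0;0 -1.8 0 0 0 0 0;0 -2.4 0 0 0 0 0;0 -3 0 0 0 0 0;0 -3.3 0 0 0 0 0;0 -3.3 0 0 0 0 0",
)

```text
t: 28.72
ee_pos: [0.4486, 0.1604, 0.1882]
tool_rot: [[-0.039, 0.999, -0.0], [0.999, 0.039, -0.001], [-0.001, -0.0, -1.0]]
force: [0.8, -0.1, -5.7]
gripper_width: 0.319
grasp_force: 60.3
```

Emit:
servo_tool(
  steps="0 -3.3 0 0 0 0 0;0 -3.3 0 0 0 0 0;0 -3.3 0 0 0 0 0;0 -3.3 0 0 0 0 0;0 -3.3 0 0 0 0 0;0 -3.3 0 0 0 0 0;0 -3.3 0.5 0 0 0 0;0 -3.3 0.8 0 0 0 0;0 -3.3 0.8 0 0 0 0;0 -3 0.8 0 0 0 0;0 -2.4 0.8 0 0 0 0;0 -1.8 0.5 0 0 0 0",
)

```text
t: 29.72
ee_pos: [0.5044, -0.2082, 0.1885]
tool_rot: [[-0.036, 0.999, -0.0], [0.999, 0.036, -0.002], [-0.002, -0.0, -1.0]]
force: [0.0, 1.1, -4.7]
gripper_width: 0.316
grasp_force: 60.4
```

Emit:
servo_tool(
  steps="0 -1.2 0 0 0 0 0;0 -0.6 0 0 0 0 0;0 0 0 0 0 0 0;0 0 0 0 0 0 0",
)

```text
t: 30.05
ee_pos: [0.5048, -0.2222, 0.188]
tool_rot: [[-0.037, 0.999, -0.001], [0.999, 0.037, 0.001], [0.001, -0.001, -1.0]]
force: [0.6, 0.3, -5.7]
gripper_width: 0.316
grasp_force: 60.4
```

```bash
python3 go.py .5067 -.2288 .0985 92.1; python3 held.py;  python3 look.py 10 | grep board
```

```text
pos [ 0.5048 -0.2222  0.188 ] yaw 92.13 tilt z [-0.0011  0.001  -1.    ] | tool shift cm [-0.68  0.18  8.95] turn z 0.0005 j6 -0.636 F [ 0.6  0.3 -5.7] w 0.3162929337257988 60.38450002670288 t 30.05
held board c [ 589.7 -215.6] wh [ 98.5 139.5] ang 88.0 n 566 z 0.153 0.0025
along 0.0852 left 0.0034 slopes [-0.0058 -0.0012  0.153 ] expected z 0.153 tool fwd deg 2.1
scene board px[524. 387.] c [522.2 469.4] wh [98.7 95.8] ang 5.1 n 1049 z 0.0293 0.0015
scene board px[582. 463.] c [617.4 589.8] wh [ 0.2 61.3] ang 89.9 n 19 z 0.029 0.0025
scene board px[176. 230.] c [ 629.5 -324.5] wh [59.2 74.4] ang 5.7 n 243 z 0.0676 0.0018
```

Emit:
servo_tool(
  steps="0 -0.4 0 0.5 0 0 0;0 -0.4 0 1.3 0 0 0;0 -0.1 0 2 0 0 0;0 0 0 1.5 0 0 0;0 0 0 1 0 0 0;0 0 0 0.6 0 0 0;0 0 0 0.5 0 0 0;0 0 0 0.5 0 0 0;0 0 0 0.4 0 0 0;0 0 0 0.4 0 0 0;0 0 0 0.2 0 0 0;0 0 0 0 0 0 0",
)

```text
t: 31.2
ee_pos: [0.5066, -0.2321, 0.0999]
tool_rot: [[-0.037, 0.999, 0.002], [0.999, 0.037, -0.001], [-0.001, 0.002, -1.0]]
force: [-0.1, -0.5, -2.1]
gripper_width: 0.321
grasp_force: 60.7
```

```bash
python3 go.py .5067 -.2288 .0985 92.1; python3 held.py;  python3 look.py 11 | grep board; python3 -c "
from h import *
im=cv2.imread('pics/scene11.png')[110:310,100:320]; cv2.imwrite('pics/c11.png',cv2.resize(im,None,fx=3,fy=3))"
```

```text
pos [ 0.5066 -0.2321  0.0999] yaw 92.11 tilt z [ 1.8e-03 -9.0e-04 -1.0e+00] | tool shift cm [0.33 0.03 0.14] turn z 0.0002 j6 -0.649 F [-0.1 -0.5 -2.1] w 0.3206240241821482 60.66190838813782 t 31.2
held board c [ 590.4 -243.9] wh [136.9 131.8] ang 1.3 n 726 z 0.067 0.003
along 0.0834 left -0.0149 slopes [-0.005  -0.0069  0.067 ] expected z 0.0649 tool fwd deg 2.1
scene board px[518. 401.] c [554.1 471.7] wh [101.8  95.7] ang 5.5 n 1103 z 0.0294 0.0015
scene board px[582. 463.] c [614.3 589.7] wh [ 0.5 57.1] ang 90.0 n 21 z 0.0287 0.0027
scene board px[200. 236.] c [ 603.4 -269.6] wh [107.1 183.3] ang 1.7 n 805 z 0.0678 0.0017
scene board px[243. 217.] c [ 513.2 -223.2] wh [19.9 40.1] ang 42.7 n 52 z 0.0677 0.0028
```

View pics/c11.png

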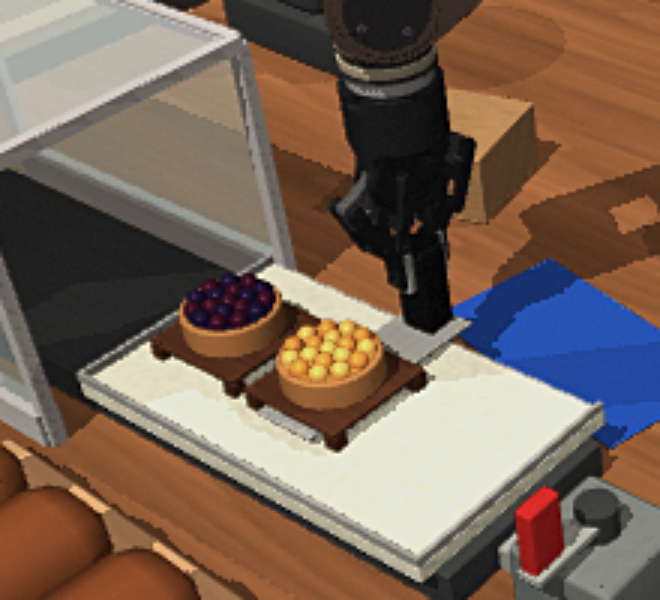

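The crop shows gold standing beside blue with the blade free under it. Red has been knocked about 3 cm to (0.554, 0.472). I withdraw now and use red's new pose.

Emit:
servo_tool(
  steps="0 0.2 0 0.15 0 0 0;0 0 0 0 0 0 0;0 0 -1 0 0 0 0;0 0 -2 0 0 0 0;0 0 -2.5 0 0 0 0;0 0 -2.5 0 0 0 0;0 0 -2.5 0 0 0 0;0 0 -2.5 0 0 0 0;0 0 -2 0 0 0 0;0 0 -1.5 0 0 0 0;0 0 0 -2 0 0 0;0 0 0 -3 0 0 0",
)

```text
t: 32.35
ee_pos: [0.3375, -0.2335, 0.1448]
tool_rot: [[-0.035, 0.999, -0.006], [0.999, 0.036, 0.006], [0.006, -0.006, -1.0]]
force: [0.0, -0.5, -1.7]
gripper_width: 0.32
grasp_force: 60.7
```

```bash
sed -i 's/(.48,.75,-.36,0.02)/(.48,.75,-.42,-0.04)/' look.py; python3 look.py 12 | grep -E "board"; python3 go.py .42 .1 .16 109
```

```text
scene board px[518. 401.] c [553.5 471.8] wh [98.6 95.8] ang 5.2 n 1117 z 0.0294 0.0015
scene board px[582. 463.] c [617.5 589.7] wh [ 0.4 60.3] ang 90.0 n 24 z 0.029 0.0028
scene board px[196. 235.] c [ 607.9 -282.9] wh [ 99.  209.3] ang 2.0 n 871 z 0.0677 0.0018
pos [ 0.3426 -0.2384  0.1525] yaw 92.08 tilt z [ 0.0071 -0.0082 -0.9999] | tool shift cm [33.53  8.97 -0.97] turn z -0.2953 j6 -0.888 F [ 1.4 -0.1 -1.5] w 0.31946266930779305 60.86510181427002 t 32.45
```

Emit:
servo_tool(
  steps="0 2.7 2.4 -0.5 0 0 0;0 2.7 2.4 -0.5 0 0 0;0 2.7 2.4 0 0 0 0;0 2.7 2.4 0 0 0 0;0 2.7 2.4 0 0 0 0;0 3.9 0.2 0 0 0 0;0 3.9 0.2 0 0 0 0;0 3.9 0.1 0 0 0 0;0 3.9 0.1 0 0 0 0;0 3.9 0.1 0 0 0 0;0 3.9 -1 0 0 0 0;0 3.9 -1 0 0 0 0",
)

```text
t: 33.45
ee_pos: [0.4316, 0.1775, 0.1569]
tool_rot: [[-0.037, 0.999, -0.001], [0.999, 0.037, -0.0], [0.0, -0.001, -1.0]]
force: [0.8, -0.0, -2.4]
gripper_width: 0.321
grasp_force: 61.1
```

Emit:
servo_tool(
  steps="0 3.9 -1 0 0 0 0;0 3.9 -1 0 0 0 0;0 3.9 -1 0 0 0 0;0 3.8 -1.3 0 0 0 0;0 3.8 -1.3 0 0 0 0;0 3.8 -1.3 0 0 0 0;0 2 -1 0 0 0 -0.05;0 0 0 0 0 0 0;0 0 0 0 0 0 0",
)

```text
t: 34.2
ee_pos: [0.3431, 0.4241, 0.1564]
tool_rot: [[-0.09, 0.996, -0.001], [0.996, 0.09, -0.002], [-0.001, -0.002, -1.0]]
force: [-0.3, -0.6, -2.6]
gripper_width: 0.322
grasp_force: 61.1
```

```bash
python3 look.py 13 | grep -E "board"; python3 go.py .3427 .4525 .0595 95
```

```text
scene board px[518. 401.] c [553.5 471.7] wh [100.   95.6] ang 5.0 n 1113 z 0.0294 0.0015
scene board px[582. 463.] c [615.2 589.7] wh [ 0.3 57.9] ang 89.9 n 23 z 0.0288 0.0026
scene board px[196. 235.] c [ 607.6 -283.1] wh [ 99.7 208.6] ang 2.1 n 873 z 0.0677 0.0018
pos [0.3442 0.4229 0.1568] yaw 94.96 tilt z [-0.0011 -0.0014 -1.    ] | tool shift cm [2.98 0.11 9.72] turn z -0.0007 j6 0.615 F [ 0.3  0.6 -1.9] w 0.3240874799918441 61.07946753501892 t 34.3
```

Emit:
servo_tool(
  steps="0 1.5 0 0 0 0 0;0 1.5 0 0 0 0 0;0 0 0 3 0 0 0;0 0 0 3 0 0 0;0 0 0 2.5 0 0 0;0 0 0 1.2 0 0 0;0 0 0 0 0 0 0;0 0 0 0 0 0 0;0 0 0 0 0 0 0",
)

```text
t: 35.05
ee_pos: [0.3433, 0.4541, 0.0626]
tool_rot: [[-0.086, 0.996, 0.002], [0.996, 0.086, 0.002], [0.002, 0.002, -1.0]]
force: [-0.1, 0.0, -2.1]
gripper_width: 0.324
grasp_force: 61.1
```

```bash
python3 go.py .4572 .4629 .0595 95;  python3 - <<'E'
from h import *
from meas import rect
im,d=read_camera("scene");P=cloud("scene",d);S=cv2.cvtColor(im,cv2.COLOR_RGB2HSV)[...,1]
p=np.array(read_state()["ee_pos"])
D=np.hypot(P[...,0]-p[0],P[...,1]-p[1])
m=(d>0)&(D<.17)&(P[...,2]>.0165)&(P[...,2]<.027)&(S<60)
k,l,st,ce=cv2.connectedComponentsWithStats(m.astype(np.uint8)); m=l==1+st[1:,4].argmax(); rect(P[m],"blade")
E
python3 look.py 14 | grep board
```

```text
pos [0.3433 0.4541 0.0626] yaw 94.93 tilt z [ 0.0021  0.0019 -1.    ] | tool shift cm [-0.1  11.43  0.33] turn z -0.0013 j6 0.659 F [-0.1  0.  -2.1] w 0.32438809669819874 61.12517595291138 t 35.05
blade c [410.8 461.7] wh [175.  56.] ang 4.7 n 1912 z 0.023 0.0013
scene board px[518. 401.] c [554.3 471.8] wh [98.3 95.6] ang 5.2 n 1117 z 0.0294 0.0015
scene board px[582. 463.] c [615.2 589.7] wh [ 0.5 54.7] ang 90.0 n 24 z 0.0291 0.0028
scene board px[196. 235.] c [ 607.9 -283.3] wh [ 99.1 210.3] ang 2.4 n 874 z 0.0677 0.0017
```

Emit:
servo_tool(
  steps="0 -0.25 0 0.3 0 0 -0.004;0 0 0 0 0 0 0;0 0 1 0 0 0 0;0 0 1.5 0 0 0 0;0 0 1.5 0 0 0 0;0 0 1.5 0 0 0 0;0 0 1.5 0 0 0 0;0 0 1.5 0 0 0 0;0 0 1.5 0 0 0 0;0 0 1.4 0 0 0 0;0 0 0 0 0 0 0;0 0 0 0 0 0 0",
)

```text
t: 36.2
ee_pos: [0.4565, 0.4613, 0.0577]
tool_rot: [[-0.09, 0.996, -0.0], [0.996, 0.09, 0.0], [0.0, -0.0, -1.0]]
force: [-0.8, -0.1, -2.8]
gripper_width: 0.316
grasp_force: 61.1
```

```bash
python3 go.py .4572 .4629 .0595 95; python3 look.py 15 | grep board
```

```text
pos [0.4565 0.4613 0.0577] yaw 95.15 tilt z [-1.e-04  0.e+00 -1.e+00] | tool shift cm [ 0.15  0.08 -0.18] turn z 0.0026 j6 0.545 F [-0.8 -0.1 -2.8] w 0.31644864852314347 61.10548138618469 t 36.2
scene board px[534. 358.] c [469.7 464.3] wh [ 6.1 31. ] ang 8.5 n 67 z 0.0295 0.0026
scene board px[518. 401.] c [553.3 471.7] wh [99.7 95.7] ang 5.1 n 1124 z 0.0293 0.0015
scene board px[582. 463.] c [617.5 589.7] wh [ 0.3 60.3] ang 89.9 n 21 z 0.0288 0.0025
scene board px[196. 235.] c [ 608.4 -283.5] wh [ 98.9 209.5] ang 2.3 n 878 z 0.0677 0.0017
```

Emit:
servo_tool(
  steps="0 0 0 -0.4 0 0 0;0 0 0 -0.4 0 0 0;0 0 0 -0.4 0 0 0;0 0 0 -0.4 0 0 0;0 0 0 -0.4 0 0 0;0 0 0 -1 0 0 0;0 0 0 -1.5 0 0 0;0 0 0 -2 0 0 0;0 0 0 -2 0 0 0;0 0 0 -2 0 0 0;0 0 0 -1.5 0 0 0;0 0 0 -1 0 0 0",
)

```text
t: 37.3
ee_pos: [0.4567, 0.4623, 0.1921]
tool_rot: [[-0.091, 0.996, 0.004], [0.996, 0.091, 0.003], [0.003, 0.005, -1.0]]
force: [0.1, 0.2, -3.8]
gripper_width: 0.318
grasp_force: 60.9
```

Emit:
servo_tool(
  steps="0 0 0 0 0 0 0.02;0 0 0 0 0 0 0.033;0 -0.6 0 0 0 0 0;0 -1.2 0 0 0 0 0;0 -1.8 0 0 0 0 0;0 -2.4 0 0 0 0 0;0 -3 -0.3 0 0 0 0;0 -3.3 -0.3 0 0 0 0;0 -3.3 -0.3 0 0 0 0;0 -3.3 -0.3 0 0 0 0;0 -3.3 -0.3 0 0 0 0;0 -3.3 -0.3 0 0 0 0",
)

```text
t: 38.3
ee_pos: [0.4461, 0.2035, 0.1869]
tool_rot: [[-0.039, 0.999, -0.002], [0.999, 0.039, -0.001], [-0.001, -0.002, -1.0]]
force: [0.5, -0.2, -5.0]
gripper_width: 0.321
grasp_force: 60.8
```

Emit:
servo_tool(
  steps="0 -3.3 0 0 0 0 0;0 -3.3 0 0 0 0 0;0 -3.3 0 0 0 0 0;0 -3.3 0 0 0 0 0;0 -3.3 0 0 0 0 0;0 -3.3 0 0 0 0 0;0 -3.3 0 0 0 0 0;0 -3 0 0 0 0 0;0 -2.4 0 0 0 0 0;0 -1.8 0 0 0 0 0;0 -1.2 0 0 0 0 0;0 -0.6 0 0 0 0 0",
)

```text
t: 39.3
ee_pos: [0.4586, -0.1165, 0.1873]
tool_rot: [[-0.036, 0.999, -0.001], [0.999, 0.036, -0.001], [-0.001, -0.001, -1.0]]
force: [0.5, -0.4, -5.0]
gripper_width: 0.319
grasp_force: 60.8
```

Emit:
servo_tool(
  steps="0 0 0.5 0 0 0 0;0 0 1 0 0 0 0;0 0 1.2 0 0 0 0;0 0 1 0 0 0 0;0 0 0.5 0 0 0 0;0 0 0 0 0 0 0;0 0 0 0 0 0 0",
)

```text
t: 39.88
ee_pos: [0.5016, -0.1124, 0.1875]
tool_rot: [[-0.039, 0.999, -0.001], [0.999, 0.039, 0.0], [0.0, -0.001, -1.0]]
force: [-0.4, -0.0, -3.7]
gripper_width: 0.318
grasp_force: 60.8
```

```bash
python3 go.py .503 -.124 .0985 92.1; python3 held.py;  python3 look.py 16 | grep board
```

```text
pos [ 0.5016 -0.1124  0.1875] yaw 92.26 tilt z [-1.2e-03  4.0e-04 -1.0e+00] | tool shift cm [-1.16  0.1   8.9 ] turn z 0.0028 j6 -0.457 F [-0.4 -0.  -3.7] w 0.31756080743897974 60.774160623550415 t 39.8833
held board c [ 586.6 -105.8] wh [139.6  97.9] ang 1.6 n 630 z 0.1524 0.0024
along 0.0852 left 0.0033 slopes [-0.0057  0.0003  0.1524] expected z 0.1525 tool fwd deg 2.3
scene board px[582. 463.] c [617.3 589.7] wh [ 0.3 61. ] ang 89.9 n 24 z 0.0292 0.0026
scene board px[190. 235.] c [ 608.6 -282.1] wh [ 98.1 208.3] ang 1.7 n 744 z 0.0677 0.0018
```

Emit:
servo_tool(
  steps="0 -0.4 0 0.5 0 0 0;0 -0.5 0 1.3 0 0 0;0 -0.3 0 2 0 0 0;0 0 0 1.5 0 0 0;0 0 0 0.9 0 0 0;0 0 0 0.6 0 0 0;0 0 0 0.5 0 0 0;0 0 0 0.5 0 0 0;0 0 0 0.4 0 0 0;0 0 0 0.4 0 0 0;0 0 0 0.3 0 0 0;0 0 0 0 0 0 0",
)

```text
t: 41.03
ee_pos: [0.5026, -0.1253, 0.0991]
tool_rot: [[-0.038, 0.999, 0.001], [0.999, 0.038, -0.0], [-0.0, 0.001, -1.0]]
force: [0.0, 0.5, -2.3]
gripper_width: 0.317
grasp_force: 61.0
```

```bash
python3 go.py .503 -.124 .0985 92.1;  python3 look.py 17 | grep board; python3 -c "
from h import *
im=cv2.imread('pics/scene17.png')[110:310,100:320]; cv2.imwrite('pics/c17.png',cv2.resize(im,None,fx=3,fy=3))"
```

```text
pos [ 0.5026 -0.1253  0.0991] yaw 92.17 tilt z [ 1.4e-03 -4.0e-04 -1.0e+00] | tool shift cm [0.13 0.05 0.06] turn z 0.0013 j6 -0.479 F [ 0.   0.5 -2.3] w 0.3172352494570066 61.03261113166809 t 41.0333
scene board px[582. 463.] c [617.5 589.7] wh [ 0.4 60.8] ang 89.8 n 24 z 0.0293 0.0027
scene board px[215. 245.] c [ 606.2 -228.4] wh [ 99.5 320.8] ang 2.2 n 1390 z 0.0677 0.0017
scene board px[276. 233.] c [ 510.8 -117.1] wh [19.9 36.6] ang 40.7 n 55 z 0.0678 0.0025
```

View pics/c17.png

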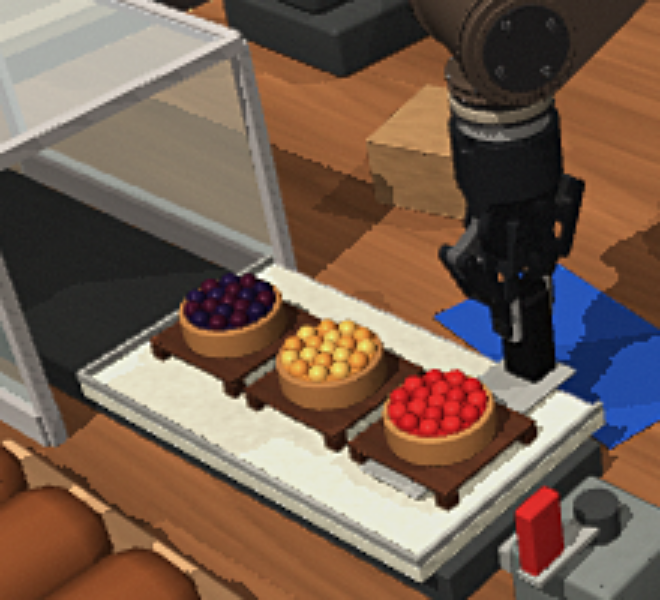

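The crop shows all three tarts standing on the shelf with the blade free under red. I withdraw, angling slightly near the end because reach is short here.

Emit:
servo_tool(
  steps="0 0.1 0 0.1 0 0 0;0 0 0 0 0 0 0;0 0 -1 0 0 0 0;0 0 -1.5 0 0 0 0;0 0 -2 0 0 0 0;0 0 -2 0 0 0 0;0 0 -1.5 0 0 0 0;0 -0.4 -1 0 0 0 -0.02;0 -0.5 -1 0 0 0 -0.02;0 -0.5 -0.9 0 0 0 -0.02;0 0 0 0 0 0 0;0 0 0 0 0 0 0",
)

```text
t: 42.13
ee_pos: [0.3935, -0.1429, 0.098]
tool_rot: [[-0.096, 0.995, 0.001], [0.995, 0.096, -0.0], [-0.0, 0.001, -1.0]]
force: [0.5, -0.2, -2.1]
gripper_width: 0.317
grasp_force: 61.1
```

```bash
python3 go.py .395 -.14 .0985 95.6;  python3 look.py 18 | grep board
```

```text
pos [ 0.3935 -0.1429  0.098 ] yaw 95.52 tilt z [ 7.e-04 -2.e-04 -1.e+00] | tool shift cm [ 0.28  0.18 -0.05] turn z -0.0014 j6 -0.688 F [ 0.5 -0.2 -2.1] w 0.31692405075945723 61.06817364692688 t 42.1333
scene board px[582. 463.] c [617.7 589.6] wh [ 0.4 59.8] ang 89.8 n 24 z 0.0295 0.0029
scene board px[215. 244.] c [ 606.4 -228.8] wh [ 98.  320.1] ang 2.4 n 1374 z 0.0677 0.0017
```

Emit:
servo_tool(
  steps="0 0 -0.4 0 0 0 0;0 0 0 -2 0 0 0;0 0 0 -3 0 0 0;0 -2 0 -3 0 0 0;0 -3.5 0 0 0 0 0;0 -3.5 0 0 0 0 0;0 0 0 0 0 0 -0.118;0 0 0 0 0 0 -0.118;0 0 0 0 0 0 -0.118;0 0 0 0 0 0 -0.118;0 0 0 0 0 0 -0.118;0 0 0 0 0 0 -0.118",
)

```text
t: 43.23
ee_pos: [0.3988, -0.2326, 0.1776]
tool_rot: [[-0.726, 0.688, -0.0], [0.688, 0.726, 0.0], [0.0, -0.0, -1.0]]
force: [1.0, -0.0, -2.0]
gripper_width: 0.321
grasp_force: 61.1
```

Emit:
servo_tool(
  steps="0 0 0 0 0 0 -0.118;0 0 0 0 0 0 -0.118;0 0 0 0 0 0 -0.118;0 0 0 0 0 0 -0.118;0 0 0 0 0 0 -0.118;0 0 0 0 0 0 0;0 0 0 0 0 0 0",
)

```text
t: 43.82
ee_pos: [0.3989, -0.2326, 0.1777]
tool_rot: [[-0.984, 0.176, 0.0], [0.176, 0.984, -0.0], [-0.0, 0.0, -1.0]]
force: [0.2, 0.7, -2.3]
gripper_width: 0.32
grasp_force: 61.1
```

```bash
python3 go.py .393 -.2345 .049 169.8;  python3 look.py 19 | grep board
```

```text
pos [ 0.3989 -0.2326  0.1777] yaw 169.84 tilt z [ 0. -0. -1.] | tool shift cm [ 0.54 -0.29 12.87] turn z 0.0006 j6 -2.142 F [ 0.2  0.7 -2.3] w 0.31968563279122897 61.082682609558105 t 43.8167
scene board px[582. 463.] c [618.2 589.6] wh [ 0.3 60.5] ang 89.9 n 22 z 0.0292 0.0032
scene board px[215. 244.] c [ 606.  -227.4] wh [ 99.4 316.7] ang 2.0 n 1383 z 0.0676 0.0017
```

Emit:
servo_tool(
  steps="0 0.5 -0.3 2 0 0 0;0 0 0 3.5 0 0 0;0 0 0 3.5 0 0 0;0 0 0 2.5 0 0 0;0 0 0 1 0 0 0;0 0 0 0.2 0 0 0;0 0 0 0.2 0 0 0;0 0 0 0 0 0 0;0 0 0 0 0 0 0",
)

```text
t: 44.67
ee_pos: [0.3946, -0.2361, 0.0507]
tool_rot: [[-0.985, 0.174, 0.003], [0.174, 0.985, -0.003], [-0.003, -0.002, -1.0]]
force: [0.1, 0.6, -2.9]
gripper_width: 0.315
grasp_force: 61.1
```

```bash
python3 go.py .393 -.2345 .047 169.8
```

```text
pos [ 0.3946 -0.2361  0.0507] yaw 169.97 tilt z [ 0.0028 -0.0026 -1.    ] | tool shift cm [0.18 0.13 0.37] turn z 0.003 j6 -2.156 F [ 0.1  0.6 -2.9] w 0.3149978006011185 61.057831048965454 t 44.6667
```

Emit:
servo_tool(
  steps="0 0 0 0.15 0 0 0;0 0 0 0.15 0 0 0;0 0 0 0.1 0 0 0;0 0 0 0 0 0 0;0 0 0 0 0 0 0;0 0 0 0 0 0 0",
)

```text
t: 45.17
ee_pos: [0.394, -0.2356, 0.0465]
tool_rot: [[-0.985, 0.174, 0.001], [0.174, 0.985, -0.001], [-0.001, -0.001, -1.0]]
force: [-1.0, 2.4, 4.9]
gripper_width: 0.32
grasp_force: 62.0
```

```bash
python3 go.py .393 -.2345 .047 169.8
```

```text
pos [ 0.394  -0.2356  0.0465] yaw 169.99 tilt z [ 0.0011 -0.0011 -1.    ] | tool shift cm [ 0.12  0.09 -0.05] turn z 0.0033 j6 -2.156 F [-1.   2.4  4.9] w 0.31982817147167175 62.014886140823364 t 45.1667
```

Emit:
servo_tool(
  steps="1 0 0 0 0 0 0;1 0 0 0 0 0 0;1 0 0 0 0 0 0;1 0 0 0 0 0 0;1 0 0 0 0 0 0;1 0 0 0 0 0 0;1 0 0 -1 0 0 0;1 0 0 -3 0 0 0;1 0 0 -4 0 0 0;1 0 0 -4 0 0 0;1 0 0 -4 0 0 0;0 0 0 -4 0 0 -0.087",
)

```text
t: 46.17
ee_pos: [0.3929, -0.2345, 0.2475]
tool_rot: [[-0.996, 0.086, 0.001], [0.086, 0.996, -0.001], [-0.001, -0.0, -1.0]]
force: [1.4, -0.6, 0.7]
gripper_width: 0.881
grasp_force: 0.0
```

Emit:
servo_tool(
  steps="0 0 0 -4 0 0 -0.087;0 0 0 0 0 0 0;0 -2.6 3 0 0 0 0;0 -2.6 3 0 0 0 0;0 -2.6 3 0 0 0 0;0 -2.6 3 0 0 0 0;0 -2.6 3 0 0 0 0;0 -2.6 3 0 0 0 0;0 -2.6 3 0 0 0 0;0 -2.6 3 0 0 0 0;0 -2.6 3 0 0 0 0;0 -2.6 3 0 0 0 0",
)

```text
t: 47.17
ee_pos: [0.6544, 0.0668, 0.2852]
tool_rot: [[-1.0, 0.001, 0.0], [0.001, 1.0, -0.0], [-0.0, -0.0, -1.0]]
force: [0.7, -2.3, 0.2]
gripper_width: 0.005
grasp_force: 0.0
```

Emit:
servo_tool(
  steps="0 -1 1 0 0 0 0;0 0 0 0 0 0 0;0 0 0 0 0 0 0",
)

```text
t: 47.42
ee_pos: [0.6634, 0.0755, 0.2845]
tool_rot: [[-1.0, -0.0, -0.001], [-0.0, 1.0, -0.0], [0.001, -0.0, -1.0]]
force: [-0.3, 0.3, 0.4]
gripper_width: 0.001
grasp_force: 0.0
```

```bash
python3 go.py .669 .085 .108 180; python3 look.py 20 | grep -E "board|grip"
python3 - <<'E'
from h import *
from meas import rect
f=np.load("scene20.npz");im,d=f["im"],f["d"];P=cloud("scene",d);S=cv2.cvtColor(im,cv2.COLOR_RGB2HSV)[...,1]
X,Y,Z=P[...,0],P[...,1],P[...,2]
rect(P[(d>0)&(S<60)&(im.max(2)>100)&(Z<.012)&(X>.3)&(X<.5)&(Y>-.32)&(Y<0)],"blade")
E
```

```text
pos [0.6634 0.0755 0.2845] yaw -179.97 tilt z [-1.1e-03 -4.0e-04 -1.0e+00] | tool shift cm [-0.58  0.96 17.65] turn z 0.0005 j6 -1.609 F [-0.3  0.3  0.4] w 0.0005799562884243872 0.0 t 47.4167
grip [0.6733 0.0467 0.1216] ang deg 3.6
scene board px[582. 463.] c [618.8 589.8] wh [ 0.4 59.6] ang 89.9 n 22 z 0.0288 0.0026
scene board px[215. 244.] c [ 605.5 -229.4] wh [100.2 319.8] ang 2.4 n 1372 z 0.0677 0.0017
blade c [ 390.7 -169.4] wh [240.2 117.1] ang 82.4 n 750 z 0.0069 0.0017
```

View pics/scene20.png

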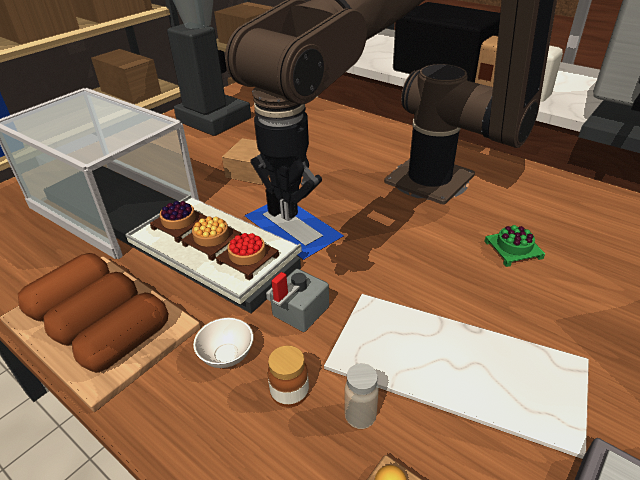

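Scene view: three tarts on the shelf at (177,212), (210,230) and (247,246). The lifter is flat on the mat at (292,228) and the grip is at (281,287). I lower on its +y side.

Emit:
servo_tool(
  steps="0 -0.6 1.2 0 0 0 0;0 0 0 4 0 0 0;0 0 0 4 0 0 0;0 0 0 4 0 0 0;0 0 0 4 0 0 0;0 0 0 1.6 0 0 0;0 0 0 0 0 0 0;0 0 0 0 0 0 0;0 0 0 0 0 0 0",
)

```text
t: 48.27
ee_pos: [0.6712, 0.0867, 0.1116]
tool_rot: [[-1.0, 0.001, 0.004], [0.001, 1.0, 0.0], [-0.004, 0.0, -1.0]]
force: [1.1, -0.6, 0.4]
gripper_width: 0.003
grasp_force: 0.0
```

```bash
python3 go.py .669 .085 .108 180; python3 crank.py 12.4 0 50 -.022 | awk '{print $1,-$2,-$3}' | paste -sd' '
```

```text
pos [0.6712 0.0867 0.1116] yaw 179.92 tilt z [ 0.0043  0.     -1.    ] | tool shift cm [ 0.22 -0.17  0.36] turn z -0.0014 j6 -1.591 F [ 1.1 -0.6  0.4] w 0.003309082626443867 0.0 t 48.2667
[0.67115227 -0.0866727 -0.11158 12.40: -0.1 -2.8 12.15: -0.2 -1.5 11.89: 0.2 -1.5 11.64: 0.5 -1.4 11.39: 0.9 -1.2 11.13: 1.1 -1 10.88: 1.4 -0.6 10.63: 1.5 -0.3 10.38: 1.4 0.1 10.12: 1.5 0.5 9.87: 1.2 0.8 9.62: 1 1.1 9.36: 0.7 1.3 9.11: 0.4 1.5 8.86: 0 1.5 8.60: -0.4 1.4 8.35: -0.8 1.3 8.10: -1 1.1 7.84: -1.3 0.7 7.59: -1.4 0.5 7.34: -1.5 0 7.09: -1.5 -0.3 6.83: -1.3 -0.7 6.58: -1.1 -0.9 6.33: -0.9 -1.3 6.07: -0.5 -1.4 5.82: -0.1 -1.5 5.57: 0.2 -1.5 5.31: 0.6 -1.3 5.06: 1 -1.2 4.81: 1.2 -0.9 4.56: 1.3 -0.6 4.30: 1.5 -0.2 4.05: 1.5 0.2 3.80: 1.4 0.5 3.54: 1.2 0.9 3.29: 1 1.1 3.04: 0.6 1.4 2.78: 0.3 1.4 2.53: -0.1 1.5 2.28: -0.4 1.4 2.02: -0.8 1.3 1.77: -1.1 1 1.52: -1.3 0.7 1.27: -1.5 0.4 1.01: -1.5 0 0.76: -1.4 -0.4 0.51: -1.3 -0.7 0.25: -1.1 -1 0.00: -0.8 -1.3
```

Emit:
servo_tool(
  steps="0 -0.1 -0.8 0.3 0 0 0;0 0 -0.8 0 0 0 0;0 0 -0.6 0 0 0 0;0 0 -0.6 0 0 0 0;0 -0.1 -0.7 0 0 0 0;0 -0.1 -0.8 0 0 0 0;0 0.2 -1.5 0 0 0 0;0 0.5 -1.4 0 0 0 0;0 0.9 -1.2 0 0 0 0;0 1.1 -1 0 0 0 0;0 1.4 -0.6 0 0 0 0;0 1.5 -0.3 0 0 0 0",
)

```text
t: 49.27
ee_pos: [0.6161, -0.0183, 0.106]
tool_rot: [[-1.0, 0.003, 0.002], [0.003, 1.0, -0.001], [-0.002, -0.001, -1.0]]
force: [2.0, 0.3, 0.2]
gripper_width: -0.002
grasp_force: 0.8
```

```bash
python3 look.py 21 | grep -E "board|grip"; python3 crank.py 10.38 0 42 -.022 | head -14| awk '{print $1,-$2,-$3}' | paste -sd' '
```

```text
grip [0.5989 0.0014 0.1162] ang deg -111.2
scene board px[582. 463.] c [615.7 589.7] wh [ 0.2 55.7] ang 89.9 n 23 z 0.0291 0.0028
scene board px[200. 236.] c [ 608.6 -275.1] wh [ 98.2 292.7] ang 1.9 n 1176 z 0.0678 0.0017
[ -0.614044 0.0177392 10.38: 1 0.3 10.13: 1.4 0.4 9.87: 1.3 0.8 9.62: 1 1.1 9.37: 0.7 1.3 9.11: 0.4 1.5 8.86: 0 1.5 8.61: -0.4 1.4 8.35: -0.8 1.3 8.10: -1 1.1 7.85: -1.3 0.8 7.60: -1.4 0.4 7.34: -1.5 0.1
```

Emit:
servo_tool(
  steps="0 1 0.3 0 0 0 0;0 1.4 0.4 0 0 0 0;0 1.3 0.8 0 0 0 0;0 1 1.1 0 0 0 0;0 0.7 1.3 0 0 0 0;0 0.4 1.5 0 0 0 0;0 0 1.5 0 0 0 0;0 -0.4 1.4 0 0 0 0;0 -0.8 1.3 0 0 0 0;0 -1 1.1 0 0 0 0;0 -1.3 0.8 0 0 0 0;0 -1.4 0.4 0 0 0 0",
)

```text
t: 50.37
ee_pos: [0.607, 0.1048, 0.1052]
tool_rot: [[-1.0, -0.001, -0.003], [-0.001, 1.0, -0.0], [0.003, -0.0, -1.0]]
force: [-1.8, -1.6, -0.1]
gripper_width: -0.002
grasp_force: 0.7
```

```bash
python3 look.py 22 | grep -E "board|grip"; python3 crank.py 7.34 0 30 -.022 | head -14| awk '{print $1,-$2,-$3}' | paste -sd' '
```

```text
grip [0.6343 0.0979 0.1225] ang deg 70.6
scene board px[582. 463.] c [618.3 589.7] wh [ 0.3 59.6] ang 89.7 n 21 z 0.0295 0.0029
scene board px[186. 229.] c [ 610.5 -317.5] wh [ 98.7 208.5] ang 3.1 n 798 z 0.0677 0.0017
[0.6090475 -0.10433 -0.105816 7.34: -1.1 -0.2 7.09: -1.5 -0.3 6.83: -1.3 -0.7 6.58: -1.1 -1 6.33: -0.9 -1.2 6.07: -0.5 -1.4 5.82: -0.1 -1.5 5.57: 0.2 -1.5 5.32: 0.6 -1.4 5.06: 1 -1.2 4.81: 1.1 -0.9 4.56: 1.4 -0.5 4.30: 1.5 -0.3
```

Emit:
servo_tool(
  steps="0 -1.1 -0.2 0 0 0 0;0 -1.5 -0.3 0 0 0 0;0 -1.3 -0.7 0 0 0 0;0 -1.1 -1 0 0 0 0;0 -0.9 -1.2 0 0 0 0;0 -0.5 -1.4 0 0 0 0;0 -0.1 -1.5 0 0 0 0;0 0.2 -1.5 0 0 0 0;0 0.6 -1.4 0 0 0 0;0 1 -1.2 0 0 0 0;0 1.1 -0.9 0 0 0 0;0 1.4 -0.5 0 0 0 0",
)

```text
t: 51.47
ee_pos: [0.6294, -0.0174, 0.1064]
tool_rot: [[-1.0, 0.003, 0.003], [0.003, 1.0, -0.001], [-0.003, -0.001, -1.0]]
force: [2.3, 1.8, 0.1]
gripper_width: 0.002
grasp_force: 0.6
```

```bash
python3 look.py 23 | grep -E "board|grip"; python3 crank.py 4.3 0 18 -.022 | awk '{print $1,-$2,-$3}' | paste -sd' '
```

```text
grip [ 0.6098 -0.0023  0.114 ] ang deg -96.5
scene board px[582. 463.] c [617.1 589.8] wh [59.5  0.4] ang 0.1 n 23 z 0.0296 0.0026
scene board px[171. 222.] c [ 612.2 -361.2] wh [ 99.1 118.9] ang 2.4 n 464 z 0.0676 0.0019
[ -0.627448 0.0170483 4.30: 1.2 0.1 4.05: 1.4 0.1 3.79: 1.4 0.6 3.54: 1.3 0.8 3.29: 0.9 1.2 3.04: 0.7 1.3 2.78: 0.3 1.5 2.53: -0.1 1.5 2.28: -0.5 1.4 2.02: -0.8 1.3 1.77: -1.1 1 1.52: -1.3 0.7 1.26: -1.4 0.4 1.01: -1.5 0 0.76: -1.5 -0.4 0.51: -1.3 -0.7 0.25: -1.1 -1.1 0.00: -0.7 -1.2
```

Emit:
servo_tool(
  steps="0 1.2 0.1 0 0 0 0;0 1.4 0.1 0 0 0 0;0 1.4 0.6 0 0 0 0;0 1.3 0.8 0 0 0 0;0 0.9 1.2 0 0 0 0;0 0.7 1.3 0 0 0 0;0 0.3 1.5 0 0 0 0;0 -0.1 1.5 0 0 0 0;0 -0.5 1.4 0 0 0 0;0 -0.8 1.3 0 0 0 0;0 -1.1 1 0 0 0 0;0 -1.3 0.7 0 0 0 0",
)

```text
t: 52.57
ee_pos: [0.595, 0.1017, 0.1053]
tool_rot: [[-1.0, -0.001, -0.002], [-0.001, 1.0, -0.0], [0.002, -0.0, -1.0]]
force: [-0.6, -1.6, -0.3]
gripper_width: 0.001
grasp_force: 0.6
```

```bash
python3 look.py 24 | grep -E "board|grip"; python3 crank.py 1.26 0 6 -.022 | awk '{print $1,-$2,-$3}' | paste -sd' '
```

```text
grip [0.6221 0.0989 0.1221] ang deg 82.7
scene board px[582. 463.] c [618.3 589.7] wh [ 0.4 57.6] ang 89.9 n 23 z 0.029 0.0033
scene board px[159. 213.] c [ 614.6 -403.6] wh [99.3 31.8] ang 0.4 n 243 z 0.0675 0.0019
[0.59692686 -0.101619 -0.105944 1.26: -1.1 0 1.01: -1.5 0 0.76: -1.4 -0.4 0.50: -1.3 -0.7 0.25: -1.1 -1 0.00: -0.8 -1.3
```

Emit:
servo_tool(
  steps="0 -1.1 0 0 0 0 0;0 -1.5 0 0 0 0 0;0 -1.4 -0.4 0 0 0 0;0 -1.3 -0.7 0 0 0 0;0 -1 -0.9 0 0 0 0;0 -0.7 -1.2 0 0 0 0;0 -0.1 -0.3 0 0 0 0;0 0 0 0 0 0 0;0 0 0 0 0 0 0",
)

```text
t: 53.42
ee_pos: [0.6664, 0.0643, 0.1059]
tool_rot: [[-1.0, 0.001, 0.0], [0.001, 1.0, -0.001], [-0.0, -0.001, -1.0]]
force: [-0.3, 0.2, -0.4]
gripper_width: -0.0
grasp_force: 0.0
```

```bash
python3 look.py 25 | grep -E "board|grip"; python3 go.py .669 .065 .108 180
```

```text
grip [0.6799 0.0464 0.1206] ang deg 3.0
scene board px[582. 463.] c [617.8 589.7] wh [ 0.3 61.1] ang 89.7 n 21 z 0.0295 0.0026
pos [0.6662 0.0648 0.106 ] yaw 179.96 tilt z [ 2.e-04 -4.e-04 -1.e+00] | tool shift cm [-0.28  0.02 -0.2 ] turn z -0.0007 j6 -1.624 F [ 0.4 -0.3  0.8] w -0.00024517649434999876 0.0 t 53.5167
```

Emit:
servo_tool(
  steps="0 0 -0.15 0 0 0 0;0 0 -0.15 0 0 0 0;0 0 -0.1 0 0 0 0;0 0 0 0 0 0 0;0 0 0 0 0 0 0",
)

```text
t: 53.93
ee_pos: [0.6663, 0.0634, 0.1061]
tool_rot: [[-1.0, 0.001, 0.0], [0.001, 1.0, 0.004], [-0.0, 0.004, -1.0]]
force: [0.5, 6.0, 0.7]
gripper_width: 0.004
grasp_force: 3.4
```

Emit:
servo_tool(
  steps="0 0 1 0 0 0 0;0 0 1 0 0 0 0;0 0 0 -3 0 0 0;0 0 0 -4 0 0 0;0 0 0 -4 0 0 0;0 0 0 -4 0 0 0;0 0 0 -4 0 0 0;0 3 0 0 0 0 0;0 4 0 0 0 0 0;0 4 0 0 0 0 0;0 0 0 0 0 0 0;0 0 0 0 0 0 0",
)

```text
t: 54.93
ee_pos: [0.5544, 0.0816, 0.2954]
tool_rot: [[-1.0, 0.0, -0.0], [0.0, 1.0, -0.001], [0.0, -0.001, -1.0]]
force: [1.0, -0.6, 0.2]
gripper_width: 0.003
grasp_force: 0.0
```

```bash
python3 look.py 26 | grep -E "grip|deck"
python3 - <<'E'
from h import *
from meas import rect
for n in("top","scene"):
    f=np.load(n+"26.npz");im,d=f["im"],f["d"];P=cloud(n,d);X,Y,Z=P[...,0],P[...,1],P[...,2];S=cv2.cvtColor(im,cv2.COLOR_RGB2HSV)[...,1]
    m=(d>0)&(X>.3)&(X<.5)&(Y>-.32)&(Y<0)
    if (m&(abs(Z-.081)<.004)).sum()>10: rect(P[m&(abs(Z-.081)<.004)],"handle")
    if (m&(S<60)&(Z>.004)&(Z<.009)).sum()>10: rect(P[m&(S<60)&(Z>.004)&(Z<.009)],"blade")
a=cv2.imread("pics/scene26.png")[60:360,0:400]; b=cv2.imread("pics/top26.png")[100:300,300:640]
a=cv2.resize(a,(480,360)); b=cv2.resize(b,(480,282-42)); cv2.imwrite("pics/f26.png",np.vstack([a,b]))
print(read_state()["t"])
E
```

```text
deck c [ 613.6 -162.3] wh [428.9 208.3] ang 77.1 n 96 z 0.0478 0.0014
grip [0.6732 0.0466 0.1216] ang deg 3.6
handle c [ 394.1 -233.8] wh [28.  31.1] ang 86.9 n 85 z 0.0813 0.0023
blade c [ 407.6 -174.1] wh [246.1 119.5] ang 71.2 n 442 z 0.0066 0.0014
handle c [ 394.5 -234.1] wh [28.9 33. ] ang 82.5 n 88 z 0.0812 0.0019
blade c [ 404.4 -184.5] wh [209.9  68.1] ang 84.2 n 754 z 0.0068 0.0012
55.0333
```

View pics/f26.png

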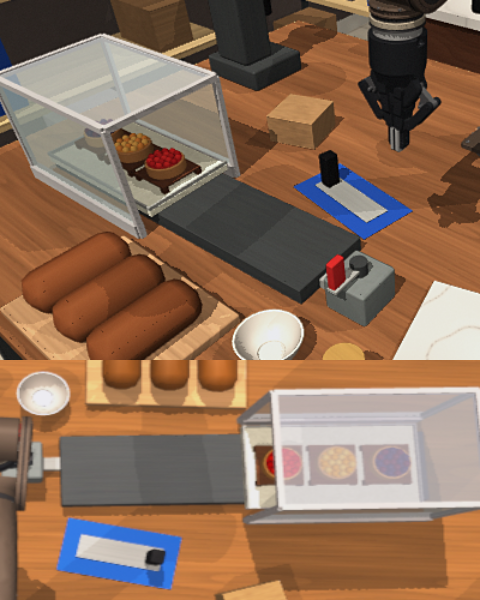

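The final view shows the shelf home with the three tarts upright under the hood at about (282,462), (337,462) and (393,462). The lifter lies flat on the mat, its handle at (0.394, -0.234), which puts the blade's middle within a few mm of the mat's centre. The crank met its stop, reading 6 N, and the robot is clear of everything.

```bash
python3 -c "from workcell import *; print(close_job())"
```

```text
the job is handed in; nothing more can be done
None
```

I handed the job in at about 55 s of the 210 s: the last images show the shelf cranked home with all three tarts upright on it, the lifter flat in the middle of the mat, and the jar, shaker, bowl and green look-alike never approached; the verdict was not shown.

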